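Clamp a rectifier stack with locking pliers, pin it, and free the pliers

ROBOT

A 6-joint arm with a two-finger parallel gripper is mounted at the origin on the work surface. World frame = base frame: x ahead of the robot, y to its left, z up, the work surface at z = 0. Lengths are in mm, angles in degrees, forces in N, time in s.
With the tool pointing down it reaches from about 275 to 975 mm from the base axis. Payload 8.4 kg.
Tool frame: the origin (TCP) lies between the finger pads; the fingertips stand arm.tip_extent ahead of it and the grasp point (between the pads) is the TCP (arm.tip_extent is the distance from the TCP to the fingertips, in mm); z points along the fingers, y is the line along which they close (so a half turn about z gives the same grasp; the last joint's range is limited). The gripper opens to 92 mm and grips with 3 to 60 N. Pads are 20 mm wide; open, the fingers measure 128 mm over their backs; the gripper's body (75 mm by 189 mm) begins 69 mm behind the grasp point.
Start: joints at [72.972, 20.225, 93.587, -0, 66.188, -0.138], TCP at [181.591, 598.04, 202.683] pointing down, gripper open.
Joint ranges: [-150.9, 150.9], [-52.94, 120.26], [3.33, 152.33], [-74.26, 254.26], [0, 154.13], [-172.89, 172.89]. Speed limits (degrees/s): [127.2, 127.2, 159.86, 180, 180, 180].

INTERFACE

Orientations are given as [roll, pitch, yaw] about the fixed x, y, z axes, in that order (R = Rz(yaw) Ry(pitch) Rx(roll)).
In Python, from cell import arm gives the robot as it stands. The module is installed in compiled form; this text tells all that it offers.
- The arm moves only by the tool jog_arm, never from a script. Its argument "targets" is a list that holds one entry, the list of rows, each a list of 5 numbers: the shift along the tool's x, y, z scaled (see below), then the turn about the tool's z scaled (see below), then the finger opening in mm, from 0 to 91.9. A call has 1 to 5 rows; each row shifts and turns the commanded pose from where the row before left it, along the tool's axes as they then stand; what a row does not reach is not made up. The controller multiplies each number of a shift by 50 mm and each number of a turn by 10 degrees. A row lasts 1/8 s, in which the tool goes at most 62.5 mm and 10.7 degrees, less where a joint would pass 70% of its speed; a pose out of reach is approached as far as the arm can. A call with a number of a shift or a turn outside -1 to 1 is refused whole. A call with a gripper value outside its range is refused whole. The fingers move at their own pace and stop on an object; "newtons" is the grip in N (left out, the last holds). Time passes only in rows, so rows that do not move let the fingers close. It gives the time, the measured TCP pose, the force, the opening and the grip force at its end, in the units of the state.
- arm.state(): the state, without advancing time (a new reading comes with each control period).
- arm.get_image(name): name is "scene" or "top" or "wrist"; returns (picture, depth): 384x512x3 uint8, red, green, blue; 384x512 float32, mm along the optical axis (not along the pixel's ray), 0 where there is no reading.
- arm.camera_params(name): a dict with "fx", "fy", "cx", "cy" (pixels), "R" (3x3) and "t" (3): a world point X has camera coordinates R X + t; the wrist camera has in their place "T_tool_cam" (4x4, takes a point from camera to tool coordinates, whose origin is the TCP and whose axes are the flange's). Camera axes: x right, y down, z forward; pixel columns grow to the right and rows downward; lengths in mm; the calibration is good to about 2 mm. The wrist camera is an equidistant fisheye: a pixel r from the principal point sees the ray r / f radians off the axis. A picture is of the moment at which its call begins: read the wrist's pose just before it. camera_params takes no time and is no camera call.
- arm.finish_job(): hands the job in; it is judged then, once.
The state is a dict: "clock": time; "joint_pos": joint angles; "dq": joint speeds; "effort": joint torques, N m; "ee_pos": TCP position; "orientation": TCP orientation; "wrist_force": force on the tool from outside, world axes, zero at the start; "wrist_torque": the same for the moment, N m; "opening": finger opening in mm; "finger_force": force on a finger pad.
Only numpy, scipy, OpenCV 4.12 (cv2) and the standard library are available. Lean on these libraries where they do the work, as an engineer would, in place of code of your own. Each camera call takes 0.05 s, during which the arm holds its last target. There are 200 camera calls.

TASK

The rectifier stack on the sloping jig still has to be pinned under pressure: squeeze the jig's locking pliers over centre so that they hold the brass pressure plate pressed in on their own, and while they hold it push the yellow-headed wire-lock pin from the wooden rack fully home through the hole in the steel tongue, with its wire bail on the open side, away from the stack, and snap the bail down around the tongue and under the pin's end. Then flick the red release lever to free the pliers, so that they spring open and leave the plate held by the pin alone. Leave the other pins and the things around the bench where they are.

Things in the scene. Friction and masses are not known exactly. Their poses are not given: they have to be found in the camera images.
- jig: Blue wedge jig fixed to the bench, 310 x 218 mm. Origin at bench level; x points away from the robot's side (up-slope), y left, z up. Its grey deck rises at 28 degrees along jig x. It carries the rectifier stack and, nearer the robot, C-clamp locking pliers bolted down by their fixed handle.
- deck_axes (a point): Point on the deck's surface, 150 mm above jig's origin. DECK AXES: x up the slope, y left across (as jig y), z square out of the deck. The deck spans x -255 to 58, y -90 to 128 mm. The pliers lie in the plane z = 45 mm; their bars are 10 to 16 mm thick (within z 37 to 53).
- stack_top (a point): Top of the stack (two finned aluminium heat sinks, white disc between): it fills deck x +-42, y 8 to 89, up to z 86 mm. This point is at deck (0, 48, 86), deck axes.
- fixed_grip (a point): Where to squeeze the fixed handle: on its outer (left) face, mid-thickness, deck (-148, 28, 45) mm, deck axes. The fixed handle is a straight bar along deck x, 12 mm wide (y 16 to 28), x -77 to -207, on posts at x -98 and -192.
- fixed_end (a point): End of the fixed handle's bar towards the robot, deck (-207, 22, 45) mm; its adjusting screw, 12 mm thick, is drawn to x -219. Deck axes.
- handle_grip (a point): Where to squeeze the moving handle: on its outer (right, -y) face opposite fixed_grip, 63 mm from its pivot (up-slope). x runs along the handle up-slope, z square out of the deck. A bar 10 mm wide, reaching 58 mm further towards its free end. Over both outer faces the grips are about 66 mm apart with the pliers open, 37 mm locked.
- handle (a joint): Moving handle against its jaw, rad: 0 wide open, grows as it is squeezed to the left towards the fixed handle; dead centre about 0.63, locked against its stop at about 0.715 (0.74 while squeezed). Squeezing takes up to about 12 N at the grip, then it snaps over and stays. Short of centre a spring opens it again.
- lever (a joint): Red release lever in the moving handle, rad: 0 at rest (sprung), positive when its tail is pushed right (deck -y, away from the fixed handle), stop 0.30. Its nose lifts the toggle link: on locked pliers it takes about 0.15 rad, in all 20 to 30 mm of tail travel with 1 to 3 N, to kick them back over centre; they then spring open at once, the tail going some 50 mm further right.
- lever_tail (a point): Middle of the left face (towards the fixed handle's side) of the red lever's tail, a tab 16 mm high that sticks out 27 mm past the moving handle's end, towards the robot; the tab ends 8 mm beyond this point. Locked, it is at deck (-226, 12, 45) mm with free deck to its left, beyond the fixed handle's end.
- jaw_arm (a point): Right side of the moving jaw's arm where it turns to the plate, down-slope of the pin hole: locked at about deck (-35, -42, 45), open about (-47, -49, 45). The arm, 12 mm wide, stays at deck x below -25 mm and z below 52 mm.
- plate (a joint): Travel of the brass pressure plate (74 mm wide, z 16 to 50 mm), m, pressed to the left: 0 sprung out, covering the tongue's hole; about 0.007 under the locked pliers, the hole clear. Springs push back with 5 N at 0, 13 N at 0.007. Held by the pin alone it rests at about 0.003 to 0.005.
- pin_hole (a point): Centre of the upper mouth of the 10 mm through hole in the steel tongue, at deck (0, -6, 53) mm; deck axes, z out of the hole. The tongue is 20 mm wide (x), 16 mm thick (z 37 to 53); its free end is 12 mm to the right of the hole (deck -y). Below it 37 mm are free.
- pin: Wire-lock pin, 72 g: origin at its tip, z up to the head. Shaft 8 mm thick, 30 mm long, 4 mm taper at the tip; steel block 20 (x) x 14 mm, z 30 to 44; yellow knob 18 mm thick, z 44 to 72: grasp that. The open bail stands out along -y. Home, the block rests on the tongue, tip 30 mm below the mouth, pin axes = deck axes. It starts upright in the rack.
- bail (a joint): The pin's wire bail, rad: 0 open (out along the pin's -y, as at the start), 1.58 shut (down beside the shaft, cross bar 4 mm below the tip). Hinge along pin x at pin (0, -2, 37) mm. Over-centre spring: snaps shut by itself beyond about 0.8, back open before; about 1 N at the cross bar.
- bail_bar (a point): Middle of the bail's cross bar: wire 3.2 mm thick, bar 31 mm long along pin x, 41 mm from the hinge.
- rack: Fixed wooden block 170 x 44 x 36 mm with three through holes 55 mm apart along its long x axis; origin under its centre. In each a pin stands head up, tip 6 mm above the bench.
- plain_pin1: Plain pin with black knob and no bail, same size as the wire-lock pin, in the rack; leave it.
- plain_pin2: Plain pin with blue knob and no bail, in the rack; leave it.
- screwdriver: Loose screwdriver with an orange handle; leave it.
- multimeter: Yellow multimeter, 150 x 76 x 34 mm; leave it.
- spare_disc: Spare white and copper disc, 48 mm across; leave it.
- battery_box: Blue battery box, 66 x 58 x 20 mm; leave it.
- lamp_socket: Black lamp socket with a bulb, 68 mm high; leave it.
- snap_module: Blue and red circuit module, 86 mm long; leave it.

How it is judged:
By the outcome, as a careful person would: the job done as asked, in the order asked, and still so for the second after the job is handed in, with the robot touching nothing.
It also fails if it takes over 69 s, if anything falls off the work surface, if the arm or the gripper's body presses on something with over 40 N, if the wrist force passes 120 N, or if a joint passes its speed limit or range.

## Working session

There is one attempt and no reset: what is moved stays moved. The work goes in short steps, Python scripts to look and compute and a tool call to move; the robot and the scene stay as the last step left them, time stands still between calls to the robot, and variables do not carry over. Pictures are saved under pics/ and viewed, at most 10 in all, crops included, and the job is handed in when it is done.

Besides the shell and the picture viewer there is one more tool, called after "Request:" in YAML: its name, and indented under it one key for each argument. jog_arm: Moves the arm, as the interface text tells. Shifts and turns lie within -1 to 1; 1 stands for 50 mm of shift or 10 degrees of turn. Its arguments: {"type":"object","properties":{"targets":{"type":"array","items":{"type":"array","items":{"type":"array","items":{"type":"number"}}}},"newtons":{"type":"number"}},"required":["targets"]}

```bash
mkdir -p pics
cat > h.py <<'E'
import numpy as np, cv2
from cell import arm
def cast(name,uv,z):
    p=arm.camera_params(name);R=np.array(p["R"]);t=np.array(p["t"])
    d=R.T@np.array([(uv[0]-p["cx"])/p["fx"],(uv[1]-p["cy"])/p["fy"],1]);c=-R.T@t
    return c+d*(z-c[2])/d[2]
def cloud(name,depth):
    p=arm.camera_params(name);v,u=np.mgrid[:384,:512]
    P=np.stack([(u-p["cx"])/p["fx"]*depth,(v-p["cy"])/p["fy"]*depth,depth],-1)-np.array(p["t"])
    return P@np.array(p["R"])
def save(n,im): cv2.imwrite(f"pics/{n}.png",cv2.cvtColor(im,cv2.COLOR_RGB2BGR))
E
python3 - <<'E'
from h import *
print(arm.state(),arm.tip_extent)
ims=[]
for n in("scene","top"):
    im,d=arm.get_image(n);np.savez(f"{n}.npz",im=im,d=d);ims.append(im);p=arm.camera_params(n);print(n,p, (d==0).mean())
save("top0",ims[1]);save("scene0",ims[0]);print(arm.camera_params("wrist"))
E
```

```text
{'clock': 0.0, 'joint_pos': array([ 7.29710905e+01,  2.02618085e+01,  9.36288328e+01,  1.65159272e-04,
        6.61872063e+01, -1.37094621e-01]), 'dq': array([ 0.02941314, -0.0188933 ,  0.04409603,  0.06391212,  0.02216121,
        0.00914463]), 'effort': array([-3.36541243e-04, -5.93857777e+01, -3.34210503e+01,  6.98163291e-02,
        2.35294516e-02, -1.03223560e-04]), 'ee_pos': array([181.44958761, 597.55093632, 201.97290961]), 'orientation': array([-1.79922153e+02, -3.37277854e-04,  1.63108118e+02]), 'wrist_force': array([ 0.59392464,  0.02755944, -0.27812678]), 'wrist_torque': array([ 0.00049326,  0.01601004, -0.06375853]), 'finger_force': 0.0, 'opening': 91.90103955468236} 19.0
scene {'fx': 487.2515657613777, 'fy': 487.2515657613777, 'cx': 247.69649550892984, 'cy': 187.49358222037617, 'R': array([[ 0.25135731,  0.96783394,  0.01081501],
       [ 0.80568353, -0.20302684, -0.55646577],
       [-0.53637072,  0.14858522, -0.83080014]]), 't': array([ -79.87584282, -370.55795735, 1916.28506231])} 0.003992716471354167
top {'fx': 471.10860955014164, 'fy': 471.10860955014164, 'cx': 255.89752946167792, 'cy': 191.9126367915215, 'R': array([[ 0.00743451, -0.99996552,  0.00370012],
       [-0.98150736, -0.00800497, -0.19125695],
       [ 0.19127998, -0.0022098 , -0.98153303]]), 't': array([ -83.59886217,  569.02644231, 1730.52141951])} 0.003972371419270833
{'fx': 297.3186396354542, 'fy': 297.3186396354542, 'cx': 251.89730941382552, 'cy': 190.7869916570342, 'T_tool_cam': array([[ 9.10803533e-04, -9.54681505e-01, -2.97627947e-01,
         8.41097586e+01],
       [ 9.99999269e-01,  6.32743411e-04,  1.03059689e-03,
        -8.33687466e-01],
       [-7.95569665e-04, -2.97628668e-01,  9.54681383e-01,
        -1.81523641e+02],
       [ 0.00000000e+00,  0.00000000e+00,  0.00000000e+00,
         1.00000000e+00]])}
```

View pics/top0.png

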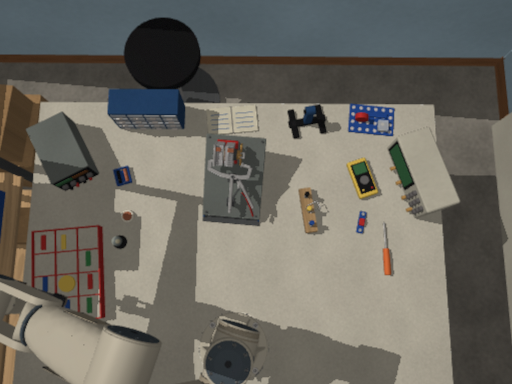

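View pics/scene0.png

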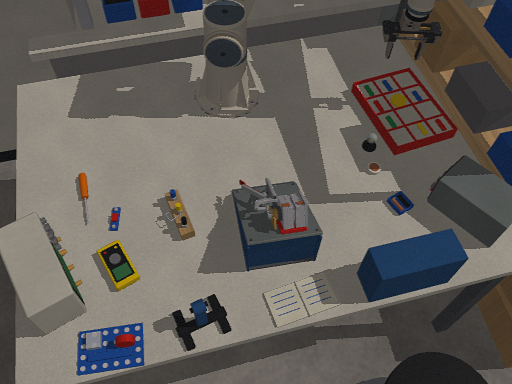

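Run:
```python
from h import *
from scipy.optimize import least_squares
for n,box in(("top",(195,130,275,228)),("scene",(225,175,330,275))):
    z=np.load(n+".npz");P=cloud(n,z["d"]);x0,y0,x1,y1=box
    Q=P[y0:y1,x0:x1].reshape(-1,3);Q=Q[(Q[:,2]>25)&(Q[:,2]<330)]
    # deck plane: slope 28 RANSAC
    rng=np.random.default_rng(0);best=0
    for _ in range(3000):
        a=Q[rng.choice(len(Q),3,False)];nn=np.cross(a[1]-a[0],a[2]-a[0]);L=np.linalg.norm(nn)
        if L<500: continue
        nn/=L; nn*=np.sign(nn[2])
        if abs(np.degrees(np.arccos(nn[2]))-28)>4: continue
        m=abs((Q-a[0])@nn)<2.5
        if m.sum()>best: best=m.sum();M=m
    A=Q[M];c=A.mean(0);nn=np.linalg.svd(A-c)[2][2];nn*=np.sign(nn[2])
    psi=np.degrees(np.arctan2(-nn[1],-nn[0]));print(n,best,len(Q),"tilt",np.degrees(np.arccos(nn[2])),"psi",psi)
    for ps in [psi]:
        h=np.radians(ps);s,co=np.sin(np.radians(28)),np.cos(np.radians(28))
        ex=np.array([co*np.cos(h),co*np.sin(h),s]);ey=np.array([-np.sin(h),np.cos(h),0])
        uv=np.c_[A@ex,A@ey].astype(np.float32);r=cv2.minAreaRect(uv);print(r)
        print(np.percentile(uv,[.2,99.8],axis=0), "height c",c)
im=np.load("top.npz")["im"];cv2.imwrite("pics/t1.png",cv2.resize(im[125:240,190:340],None,fx=5,fy=5,interpolation=cv2.INTER_CUBIC)[...,::-1])
for n,(x0,y0,x1,y1) in(("top",(295,180,330,240)),("scene",(155,180,205,245))):
    hs=cv2.cvtColor(np.load(n+".npz")["im"],cv2.COLOR_RGB2HSV)[y0:y1,x0:x1];P=cloud(n,np.load(n+".npz")["d"])[y0:y1,x0:x1]
    for nm,lo,hi in(("yel",(22,150,130),(35,255,255)),("blue",(100,120,40),(125,255,255)),("blk",(0,0,0),(180,255,45)),("wood",(8,60,90),(20,190,255))):
        m=cv2.inRange(hs,lo,hi);k=m>0
        if k.sum():
            ys,xs=np.nonzero(k);print(n,nm,k.sum(),xs.mean()+x0,ys.mean()+y0,np.median(P[k],0),"cast62",cast(n,(xs.mean()+x0,ys.mean()+y0),66))
            if nm=="wood":
                w=P[k];w=w[abs(w[:,2]-36)<5];print(cv2.minAreaRect(w[:,:2].astype(np.float32)))
```

```text
top 1590 4765 tilt 27.921840681431814 psi -4.902948124000261
((590.5194091796875, 59.92218780517578), (312.9301452636719, 217.44393920898438), 0.2863565981388092)
[[435.08236334 -48.82869286]
 [746.60233337 168.22654724]] height c [609.95940899   3.1056017  101.01739431]
scene 1801 5629 tilt 28.00856528323631 psi -4.646759984081612
((592.4788818359375, 52.4473991394043), (318.1378479003906, 218.2334442138672), 0.18768954277038574)
[[434.3026001  -55.74062042]
 [749.93496094 161.26025085]] height c [637.5543541  -22.70545215 116.50240975]
top yel 16 309.125 208.0 [ 505.74359098 -276.78993317   79.47125865] cast62 [ 507.80678639 -278.83410236   66.        ]
top blue 15 311.4 222.4 [ 453.17236181 -283.74904358   78.98277908] cast62 [ 453.6329205  -286.53426497   66.        ]
top blk 13 306.61538461538464 193.92307692307693 [ 559.86786337 -270.52863418   73.07858472] cast62 [ 561.37804876 -270.14244215   66.        ]
top wood 481 307.4012474012474 210.006237006237 [ 501.26150296 -273.82751489   36.21926835] cast62 [ 500.15971588 -272.27674971   66.        ]
((508.4556884765625, -276.16400146484375), (169.89944458007812, 44.60029602050781), 8.997528076171875)
scene yel 24 177.91666666666666 205.0 [ 511.57380778 -277.9395611    77.32486508] cast62 [ 504.43459456 -278.49611308   66.        ]
scene blue 37 172.45945945945945 193.0810810810811 [ 460.15908973 -287.73369131   73.08028591] cast62 [ 455.43097826 -287.67637644   66.        ]
scene blk 35 183.68571428571428 220.4857142857143 [ 568.67221999 -270.96684699   73.31454931] cast62 [ 564.82392161 -270.97895886   66.        ]
scene wood 430 181.26976744186047 216.4418604651163 [ 532.80647323 -273.15730827   35.29189438] cast62 [ 548.59315317 -275.66982844   66.        ]
((511.9354553222656, -279.68780517578125), (172.958984375, 44.341426849365234), 8.312870025634766)
```

View pics/t1.png

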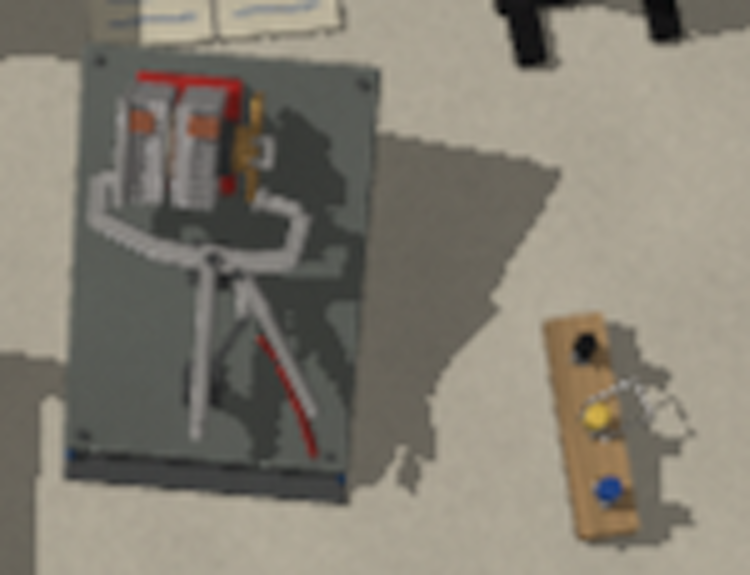

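```bash
cat >> h.py <<'E'
PSI=-4.6;C28,S28=np.cos(np.radians(28)),np.sin(np.radians(28))
h=np.radians(PSI)
EX=np.array([C28*np.cos(h),C28*np.sin(h),S28]);EY=np.array([-np.sin(h),np.cos(h),0]);EZ=np.cross(EX,EY)
try: O=np.load("O.npy")
except Exception: O=None
def dk(x,y,z): return O+x*EX+y*EY+z*EZ
def undk(p): return np.array([EX,EY,EZ])@(np.asarray(p)-O)
def plan(target,yaw=None):
    """tool-axis shifts (in move units) and turn from current measured pose to world target"""
    s=arm.state();y=np.radians(s["orientation"][2])
    d=np.asarray(target)-s["ee_pos"]
    tx=np.array([np.cos(y),np.sin(y),0]);ty=np.array([np.sin(y),-np.cos(y),0])
    t=0 if yaw is None else -((yaw-s["orientation"][2]+180)%360-180)/10
    print("shift units",np.round([d@tx/50,d@ty/50,-d[2]/50],3),"turn units",round(t,3),"mm",np.round(d,1))
E
python3 - <<'E'
from h import *
import json
res=[]
for n,box in(("top",(195,130,275,228)),("scene",(225,175,330,275))):
    P=cloud(n,np.load(n+".npz")["d"]);x0,y0,x1,y1=box
    Q=P[y0:y1,x0:x1].reshape(-1,3)
    uv=np.c_[Q@EX,Q@EY,Q@EZ];k=Q[:,2]>25
    hist,e=np.histogram(uv[k,2],bins=np.arange(-400,0,1.));z0=e[hist.argmax()]+.5
    k&=abs(uv[:,2]-z0)<3;z0=np.median(uv[k,2]);A=uv[k]
    # edges: percentiles per strip
    ys=np.arange(A[:,0].min()+30,A[:,0].max()-30,12)
    lo=[A[abs(A[:,0]-q)<6,1].min() for q in ys];hi=[A[abs(A[:,0]-q)<6,1].max() for q in ys]
    xs=np.arange(A[:,1].min()+25,A[:,1].max()-25,12)
    xl=[A[abs(A[:,1]-q)<6,0].min() for q in xs];xh=[A[abs(A[:,1]-q)<6,0].max() for q in xs]
    m=np.median;print(n,"z0",z0,"x",m(xl),m(xh),"y",m(lo),m(hi),"slopes",np.polyfit(ys,lo,1)[0],np.polyfit(ys,hi,1)[0])
    Oi=((m(xl)+m(xh))/2+98.5)*EX+((m(lo)+m(hi))/2-19)*EY+z0*EZ;print(Oi);res.append(Oi)
O=np.mean(res,0);np.save("O.npy",O);import h;h.O=O
print("O",O);
for q in((-148,28,45),(-148,-9,45),(-148,28,0),(0,-6,53)):print(q,dk(*q))
# check red lever tail, knob colours: in deck coordinates
for n in("top","scene"):
    z=np.load(n+".npz");hs=cv2.cvtColor(z["im"],cv2.COLOR_RGB2HSV);P=cloud(n,z["d"])
    m=(cv2.inRange(hs,(0,150,70),(8,255,255))|cv2.inRange(hs,(172,150,70),(180,255,255)))>0
    q=np.array([undk(p) for p in P[m]]);q=q[(q[:,0]>-260)&(q[:,0]<-100)&(abs(q[:,1])<120)];print(n,len(q),q[q[:,0].argsort()][:3].round(1))
plan(dk(-148,-5,45)+[0,0,130],180+PSI)
E
```

```text
top z0 -197.2078449339954 x 435.92401324320616 745.6616441781703 y -50.43679422693353 163.4697881239665 slopes 0.0019082638267612605 -0.0007855635175052084
[701.94307412 -18.8392661  149.47918953]
scene z0 -196.40283020117414 x 436.9928543303141 748.9633959568455 y -55.58334288478615 159.5747651996588 slopes -0.004103024367449528 0.17948505694668127
[703.12708487 -23.46992419 151.21590989]
O [702.53507949 -21.15459515 150.34754971]
(-148, 28, 45) [553.46715949  18.92960778 120.5984001 ]
(-148, -9, 45) [550.49979929 -17.95121073 120.5984001 ]
(-148, 28, 0) [574.5253297   17.23530763  80.86575842]
(0, -6, 53) [677.25204104 -25.13975936 197.14377213]
top 18 [[-223.6  -62.3   53.3]
 [-221.   -61.9   49.7]
 [-217.7  -61.6   47.9]]
scene 6 [[-220.7  -65.    53.9]
 [-217.6  -62.4   51.4]
 [-212.1  -59.7   53.8]]
shift units [-10.622  -9.557  -0.971] turn units -1.229 mm [ 369.4 -611.5   48.6]
```

Request:
jog_arm:
  targets:
    - [[-0.8,-0.72,-0.2,0,91.9],[-0.8,-0.72,-0.2,0,91.9],[-0.8,-0.72,-0.2,0,91.9],[-0.8,-0.72,-0.2,0,91.9],[-0.8,-0.72,-0.2,0,91.9]]

```text
clock: 0.72
ee_pos: [321.2, 366.1, 252.8]
orientation: [-180.0, 0.0, 163.1]
wrist_force: [1.5, 0.7, -0.6]
opening: 91.8
finger_force: 0.0
```

Request:
jog_arm:
  targets:
    - [[-0.8,-0.72,0,0,91.9],[-0.8,-0.72,0,0,91.9],[-0.8,-0.72,0,0,91.9],[-0.8,-0.72,0,0,91.9],[-0.8,-0.72,0,0,91.9]]

```text
clock: 1.35
ee_pos: [460.3, 135.7, 252.6]
orientation: [180.0, -0.0, 163.1]
wrist_force: [0.6, 0.3, -0.1]
opening: 92.3
finger_force: 0.0
```

Request:
jog_arm:
  targets:
    - [[-0.8,-0.72,0,0,91.9],[-0.8,-0.72,0,0,91.9],[-0.8,-0.72,0,0,91.9],[0,0,0,-0.7,91.9],[0,0,0,-0.53,91.9]]

```text
clock: 1.98
ee_pos: [543.1, -1.7, 252.1]
orientation: [-180.0, -0.1, 175.5]
wrist_force: [-0.5, -0.2, -0.7]
opening: 91.9
finger_force: 0.0
```

Run:
```python
from h import *
s=arm.state();print(s["clock"],s["ee_pos"],s["orientation"],s["joint_pos"].round(1))
plan(dk(-148,-5,45)+[0,0,130],180+PSI)
im,d=arm.get_image("wrist");np.savez("w1.npz",im=im,d=d,p=s["ee_pos"],o=s["orientation"])
save("w1",im)
```

```text
1.975 [543.10045494  -1.73725895 252.09994353] [-1.79999474e+02 -6.41272102e-02  1.75512443e+02] [ -0.3  10.3 100.4   0.   69.4 -85.9]
shift units [-0.173 -0.232  0.03 ] turn units 0.011 mm [  7.7 -12.2  -1.5]
```

View pics/w1.png

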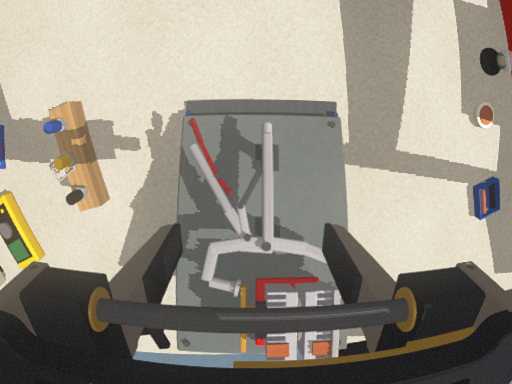

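```bash
cat >> h.py <<'E'
from scipy.spatial.transform import Rotation as Rot
def wtf(p,o):
    T=np.eye(4);T[:3,:3]=Rot.from_euler("xyz",o,degrees=True).as_matrix();T[:3,3]=p
    return T@np.array(arm.camera_params("wrist")["T_tool_cam"])
def wrays():
    c=arm.camera_params("wrist");v,u=np.mgrid[:384,:512];a=(u-c["cx"])/c["fx"];b=(v-c["cy"])/c["fy"]
    r=np.hypot(a,b)+1e-9;return np.stack([a/r*np.sin(r),b/r*np.sin(r),np.cos(r)],-1)
def wcloud(d,p,o):
    T=wtf(p,o);r=wrays();return (r/r[...,2:]*d[...,None])@T[:3,:3].T+T[:3,3]
def wlook(n):
    s=arm.state();im,d=arm.get_image("wrist");save(n,im);np.savez(n+".npz",im=im,d=d,p=s["ee_pos"],o=s["orientation"])
    return im,wcloud(d,s["ee_pos"],s["orientation"]),s
E
python3 - <<'E'
from h import *
z=np.load("w1.npz");P=wcloud(z["d"],z["p"],z["o"]);im=z["im"]
D=(P-O)@np.array([EX,EY,EZ]).T
k=np.zeros((384,512),bool);k[100:240,180:350]=1
dz=D[k];f=dz[(abs(dz[:,2])<12)&(dz[:,0]<40)];print("deck z med",np.median(f[:,2]),"x",np.percentile(f[:,0],[.1,.5]),)
b=(dz[:,2]>47)&(dz[:,2]<62)
for x in(-195,-180,-165,-148,-130,-115):
    q=dz[b&(abs(dz[:,0]-x)<4)];q=q[q[:,1].argsort()];y=q[:,1];cl=np.split(q,np.nonzero(np.diff(y)>5)[0]+1)
    print(x,[(c[:,1].min().round(1),c[:,1].max().round(1),c[:,2].mean().round(1)) for c in cl if len(c)>2])
q=dz[b&(dz[:,1]>10)&(dz[:,1]<35)];print("fixed x min",np.percentile(q[:,0],[0,1]))
fl=dz[abs(dz[:,2])<8]
for x in(-200,-150,-100):q=fl[abs(fl[:,0]-x)<4,1];print(x,"deck y",q.min(),q.max())
# rack pins
hs=cv2.cvtColor(im,cv2.COLOR_RGB2HSV);T=wtf(z["p"],z["o"]);R=wrays()
for nm,lo,hi in(("yel",(20,150,110),(35,255,255)),("blue",(100,120,40),(125,255,255))):
    m=cv2.inRange(hs,lo,hi);m[:,100:]=0;m[:110]=0;m[:, :40]=0;m[180:]=0;ys,xs=np.nonzero(m);r=T[:3,:3]@R[int(ys.mean().round()),int(xs.mean().round())]
    print(nm,len(xs),xs.mean(),ys.mean(),np.median(P[m>0],0),T[:3,3]+r*(66-T[2,3])/r[2])
cv2.imwrite("pics/w1c.png",cv2.resize(im[90:220,25:125],None,fx=5,fy=4.6,interpolation=cv2.INTER_CUBIC)[...,::-1])
E
```

```text
deck z med 0.892518415408396 x [-285.96290527 -285.03480476]
-195 [(np.float64(-65.2), np.float64(-47.2), np.float64(51.4)), (np.float64(17.1), np.float64(28.5), np.float64(53.5))]
-180 [(np.float64(-59.8), np.float64(-39.6), np.float64(51.8)), (np.float64(16.0), np.float64(28.1), np.float64(53.4))]
-165 [(np.float64(-52.5), np.float64(-31.3), np.float64(52.1)), (np.float64(8.2), np.float64(27.9), np.float64(52.4))]
-148 [(np.float64(-41.8), np.float64(-18.7), np.float64(52.0)), (np.float64(-0.4), np.float64(9.3), np.float64(49.7)), (np.float64(16.8), np.float64(27.7), np.float64(53.6))]
-130 [(np.float64(-30.3), np.float64(-17.2), np.float64(53.6)), (np.float64(-10.8), np.float64(-0.3), np.float64(53.3)), (np.float64(16.7), np.float64(27.4), np.float64(53.7))]
-115 [(np.float64(-22.4), np.float64(-0.1), np.float64(54.3)), (np.float64(16.7), np.float64(27.3), np.float64(53.6))]
fixed x min [-221.8140617  -220.20965911]
-200 deck y -88.68897036285264 128.7361552369196
-150 deck y -85.48118816580345 128.4069095848279
-100 deck y -83.58331102106548 127.03953000963767
yel 172 62.2906976744186 161.82558139534885 [ 506.79699941 -272.36034688   74.12515896] [ 507.76969958 -277.56911361   66.        ]
blue 142 52.09154929577465 126.43661971830986 [ 453.63691243 -279.71383092   74.37559281] [ 452.92638484 -285.1947025    66.        ]
```

View pics/w1c.png

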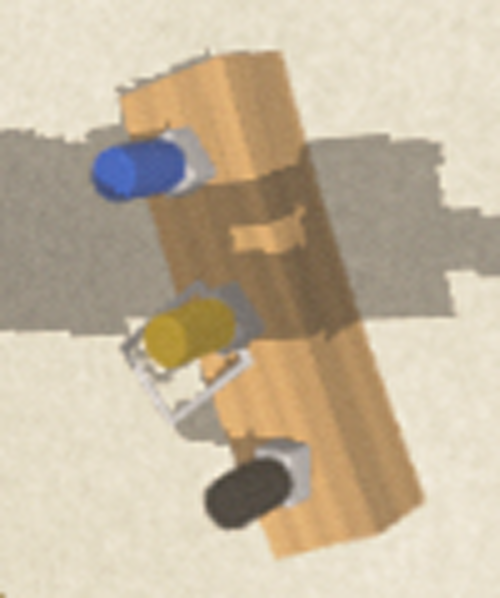

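Request:
jog_arm:
  targets:
    - [[-0.17,-0.29,0.6,0,91.9],[0,0,1,0,91.9],[0,0,1,0,91.9],[0,0,0,0,91.9]]

```text
clock: 2.52
ee_pos: [547.4, -15.8, 119.6]
orientation: [-180.0, -0.4, 175.3]
wrist_force: [-0.2, -0.2, 0.9]
opening: 92.1
finger_force: 0.0
```

Run:
```python
from h import *
s=arm.state();print(undk(s["ee_pos"]),s["wrist_force"])
z=np.load("w1.npz");T=wtf(z["p"],z["o"]);c=arm.camera_params("wrist")
def ray(u,v,h):
    a,b=(u-c["cx"])/c["fx"],(v-c["cy"])/c["fy"];r=np.hypot(a,b);d=T[:3,:3]@np.array([a/r*np.sin(r),b/r*np.sin(r),np.cos(r)]);return T[:3,3]+d*(h-T[2,3])/d[2]
p=[ray(49.4,165,43),ray(60.6,181.7,43),ray(74,168.3,43)];print(np.round(p,1),np.linalg.norm(p[0]-p[1]))
b=p[1]-p[0];l=p[1]-p[2];print("bar->yaw",np.degrees(np.arctan2(b[1],b[0])),"leg -> yaw",np.degrees(np.arctan2(l[1],l[0]))+90)
```

```text
[-151.37661905   -7.12178426   45.62351122] [-0.22820684 -0.22283842  0.88184645]
[[ 512.5 -323.    43. ]
 [ 541.7 -306.5   43. ]
 [ 523.2 -273.7   43. ]] 33.56318528542869
bar->yaw 29.439772095351607 leg -> yaw 29.341085145971284
```

Request:
jog_arm:
  targets:
    - [[0,0.1,0,0,70],[0,0.1,0,0,58],[0,0.1,0,0,48],[0,0.04,0,0,38],[0,0,0,0,30]]
  newtons: 40

```text
clock: 3.15
ee_pos: [552.0, 1.0, 123.3]
orientation: [-180.0, 0.0, 175.4]
wrist_force: [-1.1, -1.4, 0.9]
opening: 44.0
finger_force: 0.6
```

Request:
jog_arm:
  targets:
    - [[0,0,0,0,30],[0,0,0,0,30],[0,0,0,0,30]]

```text
clock: 3.52
ee_pos: [552.3, 3.2, 122.7]
orientation: [179.8, 0.0, 175.4]
wrist_force: [0.6, 9.8, 0.7]
opening: 30.2
finger_force: 5.3
```

```bash
python3 -c "
from h import *
s=arm.state();print(undk(s['ee_pos']),s['wrist_force'],s['opening'])"
```

```text
[-146.91155889   12.17871371   46.84246203] [0.60195456 9.84777798 0.73822618] 30.22025790707417
```

Run:
```python
from h import *
im,P,s=wlook("w2");print(s["opening"],s["finger_force"])
a=cv2.resize(im[60:384,120:400],None,fx=2,fy=1.8)
b=cv2.resize(arm.get_image("top")[0][125:240,190:290],None,fx=2.4,fy=5);
cv2.imwrite("pics/w2c.png",np.hstack([a,cv2.resize(b,(240,a.shape[0]))])[...,::-1])
```

```text
30.22025790707417 5.2657900750637054
```

View pics/w2c.png

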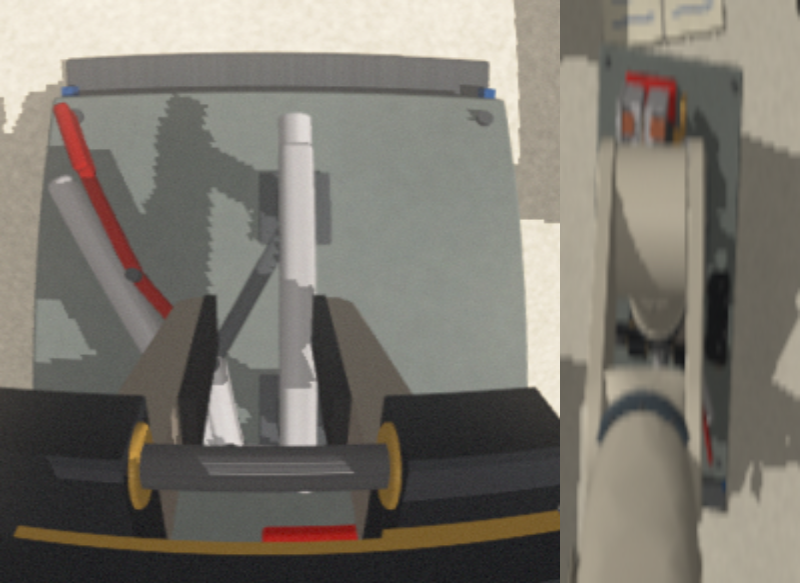

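Run:
```python
from h import *
z=np.load("w2.npz");P=wcloud(z["d"],z["p"],z["o"]);D=(P-O)@np.array([EX,EY,EZ]).T
# sample along handle pixels (crop->full): u=120+x/2, v=60+y/1.8
for nm,x,y in(("tip",62,180),("h mid",110,265),("h near finger",148,335),("red tail",62,108),("red near",165,305),("finger brown",185,340),("finger brown low",150,385),("pad",203,330),("white",228,420),("strut",245,310),("fixed",295,250),("Rfinger",370,385),("R pad",325,330)):
    u,v=int(120+x/2),int(60+y/1.8);print(nm,(u,v),np.median(D[v-1:v+2,u-1:u+2].reshape(-1,3),0).round(1))
```

```text
tip (151, 160) [-194.9  -59.5   53.2]
h mid (175, 207) [-161.5  -39.9   53.9]
h near finger (194, 246) [-135.9  -26.3   54. ]
red tail (151, 120) [-225.6  -62.5   53.6]
red near (202, 229) [-147.4  -21.9   49. ]
finger brown (212, 248) [-135.    -9.7   90.3]
finger brown low (195, 273) [-123.7  -14.3  113.7]
pad (221, 243) [-137.8   -5.4   85.6]
white (234, 293) [-105.7   -0.    55.2]
strut (242, 232) [-145.5    4.9   49.6]
fixed (267, 198) [-167.6   21.5   53.9]
Rfinger (305, 273) [-123.7   35.   113.7]
R pad (282, 243) [-137.7   27.6   85.3]
```

Run:
```python
from h import *
z=np.load("w2.npz");P=wcloud(z["d"],z["p"],z["o"]);D=(P-O)@np.array([EX,EY,EZ]).T
for u in(216,220,223,225):
    print(u,[(v,*D[v,u].round(0).astype(int),int(P[v,u,2]-z["p"][2])) for v in range(218,262,4)])
cv2.imwrite("pics/w2d.png",cv2.resize(z["im"][190:310,170:340],None,fx=4.7,fy=4.7)[...,::-1])
```

```text
216 [(218, np.int64(-159), np.int64(-18), np.int64(0), -46), (222, np.int64(-156), np.int64(-18), np.int64(0), -45), (226, np.int64(-149), np.int64(-11), np.int64(63), 13), (230, np.int64(-146), np.int64(-10), np.int64(69), 19), (234, np.int64(-143), np.int64(-10), np.int64(73), 24), (238, np.int64(-141), np.int64(-9), np.int64(78), 30), (242, np.int64(-138), np.int64(-8), np.int64(83), 36), (246, np.int64(-136), np.int64(-8), np.int64(89), 42), (250, np.int64(-134), np.int64(-7), np.int64(92), 46), (254, np.int64(-132), np.int64(-7), np.int64(96), 50), (258, np.int64(-130), np.int64(-6), np.int64(99), 54)]
220 [(218, np.int64(-159), np.int64(-15), np.int64(2), -45), (222, np.int64(-156), np.int64(-15), np.int64(1), -45), (226, np.int64(-149), np.int64(-8), np.int64(63), 13), (230, np.int64(-146), np.int64(-8), np.int64(68), 19), (234, np.int64(-143), np.int64(-7), np.int64(75), 26), (238, np.int64(-141), np.int64(-7), np.int64(79), 31), (242, np.int64(-138), np.int64(-6), np.int64(83), 35), (246, np.int64(-136), np.int64(-6), np.int64(88), 41), (250, np.int64(-134), np.int64(-5), np
[... 651 characters left out ...]
 np.int64(-4), np.int64(92), 47), (258, np.int64(-130), np.int64(-4), np.int64(93), 48)]
225 [(218, np.int64(-159), np.int64(-11), np.int64(1), -46), (222, np.int64(-156), np.int64(-11), np.int64(1), -44), (226, np.int64(-149), np.int64(-5), np.int64(64), 14), (230, np.int64(-146), np.int64(-5), np.int64(69), 20), (234, np.int64(-143), np.int64(-4), np.int64(75), 26), (238, np.int64(-141), np.int64(-4), np.int64(80), 32), (242, np.int64(-138), np.int64(-4), np.int64(82), 35), (246, np.int64(-136), np.int64(-4), np.int64(81), 35), (250, np.int64(-134), np.int64(-4), np.int64(81), 36), (254, np.int64(-132), np.int64(-4), np.int64(81), 37), (258, np.int64(-129), np.int64(-4), np.int64(81), 38)]
```

View pics/w2d.png

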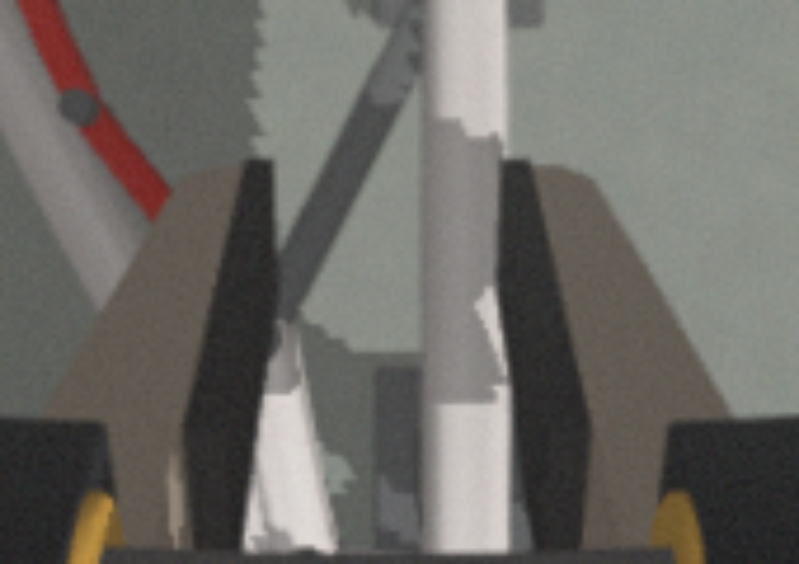

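Run:
```python
from h import *
z=np.load("w1.npz");P=wcloud(z["d"],z["p"],z["o"])
y=np.radians(z["o"][2]);tx=np.array([np.cos(y),np.sin(y),0]);ty=np.array([np.sin(y),-np.cos(y),0])
for u in(168,172,176,179,330,335):
    print(u,[(v,*np.round([(P[v,u]-z["p"])@tx,(P[v,u]-z["p"])@ty,P[v,u,2]-z["p"][2]]).astype(int)) for v in range(214,262,4)])
```

```text
168 [(214, np.int64(-90), np.int64(-136), np.int64(-251)), (218, np.int64(-97), np.int64(-136), np.int64(-252)), (222, np.int64(-105), np.int64(-138), np.int64(-254)), (226, np.int64(9), np.int64(-54), np.int64(15)), (230, np.int64(9), np.int64(-52), np.int64(21)), (234, np.int64(10), np.int64(-50), np.int64(29)), (238, np.int64(10), np.int64(-48), np.int64(34)), (242, np.int64(10), np.int64(-47), np.int64(39)), (246, np.int64(8), np.int64(-47), np.int64(40)), (250, np.int64(7), np.int64(-46), np.int64(42)), (254, np.int64(5), np.int64(-46), np.int64(44)), (258, np.int64(2), np.int64(-47), np.int64(43))]
172 [(214, np.int64(-90), np.int64(-129), np.int64(-252)), (218, np.int64(-96), np.int64(-129), np.int64(-251)), (222, np.int64(-104), np.int64(-130), np.int64(-252)), (226, np.int64(10), np.int64(-51), np.int64(16)), (230, np.int64(10), np.int64(-49), np.int64(22)), (234, np.int64(10), np.int64(-48), np.int64(28)), (238, np.int64(9), np.int64(-47), np.int64(32)), (242, np.int64(7), np.int64(-47), np.int64(32)), (246, np.int64(5), np.int64(-47), np.int64(33)), (250, np.int64(3), np.i
[... 1842 characters left out ...]
)), (254, np.int64(-1), np.int64(45), np.int64(33)), (258, np.int64(-4), np.int64(46), np.int64(32))]
335 [(214, np.int64(-52), np.int64(104), np.int64(-158)), (218, np.int64(-57), np.int64(104), np.int64(-156)), (222, np.int64(-61), np.int64(104), np.int64(-154)), (226, np.int64(9), np.int64(52), np.int64(15)), (230, np.int64(9), np.int64(50), np.int64(21)), (234, np.int64(10), np.int64(48), np.int64(28)), (238, np.int64(10), np.int64(47), np.int64(33)), (242, np.int64(10), np.int64(45), np.int64(39)), (246, np.int64(8), np.int64(45), np.int64(40)), (250, np.int64(6), np.int64(45), np.int64(40)), (254, np.int64(4), np.int64(45), np.int64(42)), (258, np.int64(2), np.int64(45), np.int64(42))]
```

Request:
jog_arm:
  targets:
    - [[0,0,-0.8,0,60],[0,0,0,0,91.9],[0,-0.45,0,0,91.9],[0,0,0,0,91.9]]

```text
clock: 4.12
ee_pos: [549.7, -22.1, 162.0]
orientation: [180.0, -0.0, 175.3]
wrist_force: [0.7, 0.2, 0.2]
opening: 68.0
finger_force: 0.0
```

```bash
cat >> h.py <<'E'
GP=np.array([0,0,31.5])   # real grasp point stands this much above reported ee_pos; fingertips 12.5 above
def goto(x,y,z,yaw=None,up=0): plan(dk(x,y,z)-GP+[0,0,up],yaw)
def where():
    s=arm.state();print("t",s["clock"],"GP deck",undk(s["ee_pos"]+GP).round(1),"yaw",s["orientation"][2].round(2),"F",s["wrist_force"].round(1),"op",round(s["opening"],1),round(s["finger_force"],1))
E
python3 -c "
from h import *
where();goto(-148,-11,45,180+PSI)"
```

```text
t 4.125 GP deck [-114.2  -13.2  109.6] yaw 175.33 F [0.7 0.2 0.2] op 68.0 0.0
shift units [-0.01   0.045  1.458] turn units -0.007 mm [  0.7   2.2 -72.9]
```

Request:
jog_arm:
  targets:
    - [[0,0.04,0,0,91.9],[0,0,0,0,91.9],[0,0,0.6,0,91.9],[0,0,0.6,0,91.9],[0,0,0.25,0,91.9]]

```text
clock: 4.75
ee_pos: [549.2, -19.0, 88.6]
orientation: [-180.0, -0.1, 175.4]
wrist_force: [-0.0, -0.2, -0.2]
opening: 91.7
finger_force: 0.0
```

```bash
python3 -c "
from h import *
where();goto(-148,-11,45,180+PSI)"
```

```text
t 4.75 GP deck [-149.2  -10.2   45.1] yaw 175.44 F [-0.  -0.2 -0.2] op 91.7 0.0
shift units [-0.023 -0.017 -0.009] turn units 0.004 mm [ 1.1 -0.9  0.5]
```

Request:
jog_arm:
  targets:
    - [[0,0.06,0,0,82],[0,0.06,0,0,72],[0,0.08,0,0,62],[0,0.08,0,0,54],[0,0.06,0,0,48]]
  newtons: 45

```text
clock: 5.38
ee_pos: [551.4, -2.9, 90.9]
orientation: [-180.0, -0.0, 175.4]
wrist_force: [-1.5, -1.4, -0.8]
opening: 48.5
finger_force: 1.0
```

Request:
jog_arm:
  targets:
    - [[0,0.05,0,0,42],[0,0,0,0,36],[0,0,0,0,32],[0,0,0,0,32],[0,0,0,0,32]]

```text
clock: 6.0
ee_pos: [552.7, 2.1, 91.1]
orientation: [179.8, 0.1, 175.3]
wrist_force: [0.2, 9.5, 1.1]
opening: 35.9
finger_force: 45.0
```

```bash
python3 -c "
from h import *
where()"
```

```text
t 6.0 GP deck [-146.5   11.1   46.4] yaw 175.34 F [0.2 9.5 1.1] op 35.9 45.0
```

Request:
jog_arm:
  targets:
    - [[0,0,0,0,70],[0,0,0,0,70],[0,0,-0.6,0,70],[0,0,-1,0,80],[0,0,-1,0,91.9]]

```text
clock: 6.62
ee_pos: [551.5, -0.2, 221.5]
orientation: [-180.0, -0.0, 175.4]
wrist_force: [0.5, 0.4, 0.8]
opening: 83.7
finger_force: 0.0
```

Run:
```python
from h import *
where()
im,P,s=wlook("w3");D=(P-O)@np.array([EX,EY,EZ]).T
k=np.zeros((384,512),bool);k[90:240,130:380]=1;dz=D[k];b=(dz[:,2]>47)&(dz[:,2]<62)
for x in(-225,-190,-180,-165,-148):
    q=dz[b&(abs(dz[:,0]-x)<4)];q=q[q[:,1].argsort()];cl=np.split(q,np.nonzero(np.diff(q[:,1])>4)[0]+1)
    print(x,[(c[:,1].min().round(1),c[:,1].max().round(1),c[:,2].mean().round(1)) for c in cl if len(c)>2])
# pin: go over rack
plan([508-12*0,-278,0+6+62+60-31.5],180+29.4)
```

```text
t 6.625 GP deck [-86.2   8.7 162.1] yaw 175.4 F [0.5 0.4 0.8] op 83.7 0.0
-225 [(np.float64(6.0), np.float64(12.3), np.float64(53.5)), (np.float64(17.6), np.float64(28.1), np.float64(50.3))]
-190 [(np.float64(-6.9), np.float64(7.2), np.float64(51.9)), (np.float64(16.2), np.float64(28.4), np.float64(53.1))]
-180 [(np.float64(-7.7), np.float64(7.2), np.float64(52.1)), (np.float64(16.2), np.float64(28.2), np.float64(53.1))]
-165 [(np.float64(-8.7), np.float64(6.2), np.float64(53.3)), (np.float64(14.1), np.float64(27.9), np.float64(53.1))]
-148 [(np.float64(-8.4), np.float64(27.7), np.float64(52.2))]
shift units [ 0.49  -5.613  2.639] turn units -3.4 mm [ -46.9 -277.8 -131.9]
```

Request:
jog_arm:
  targets:
    - [[0.08,-0.94,0,0,70],[0.08,-0.94,0,0,70],[0.08,-0.94,0,0,70],[0.08,-0.94,0,0,70],[0.08,-0.94,0,0,70]]

```text
clock: 7.3
ee_pos: [512.6, -234.4, 220.2]
orientation: [-180.0, 0.0, 175.4]
wrist_force: [0.2, 0.1, -0.6]
opening: 70.1
finger_force: 0.0
```

Request:
jog_arm:
  targets:
    - [[0.09,-0.92,0,0,70],[0,0,0.5,-0.85,70],[0,0,0.6,-0.85,70],[0,0,0.6,-0.85,70],[0,0,0.3,-0.85,70]]

```text
clock: 7.92
ee_pos: [503.9, -278.0, 118.3]
orientation: [179.9, -0.1, -150.3]
wrist_force: [1.0, -0.4, -0.8]
opening: 70.1
finger_force: 0.0
```

Request:
jog_arm:
  targets:
    - [[0,0,0,0,70]]

```text
clock: 8.05
ee_pos: [504.0, -277.9, 118.9]
orientation: [179.9, -0.1, -150.7]
wrist_force: [0.6, 0.2, 0.4]
opening: 70.1
finger_force: 0.0
```

Run:
```python
from h import *
im,P,s=wlook("w4");print(s["ee_pos"],s["orientation"],s["joint_pos"].round(1))
hs=cv2.cvtColor(im,cv2.COLOR_RGB2HSV);m=cv2.inRange(hs,(20,150,80),(35,255,255))
n,l,st,c=cv2.connectedComponentsWithStats(m);i=1+st[1:,4].argsort()[::-1][:3]
for j in i:
    q=P[l==j];print(c[j],st[j],np.median(q,0),q[q[:,2]>q[:,2].max()-4].mean(0))
```

```text
[ 503.95868444 -277.8967354   118.94877836] [ 1.79886358e+02 -7.84483117e-02 -1.50656476e+02] [ -29.    21.3  103.9   -0.    54.9 -148.4]
[ 55.70721311 187.50065574] [  17  132   59  127 3050] [ 602.93360464 -469.9354697    27.48069014] [ 430.81498661 -320.30214253  300.58775985]
[250.02131783 207.5251938 ] [239 193  23  29 516] [ 504.6996094  -279.87347682   76.93447709] [ 430.81498661 -320.30214253  300.58775985]
[400.0625 348.4875] [392 343  17  11  80] [ 467.2719743  -248.63789328  245.13925443] [ 467.18648522 -248.99798245  245.85380134]
```

View pics/w4.png

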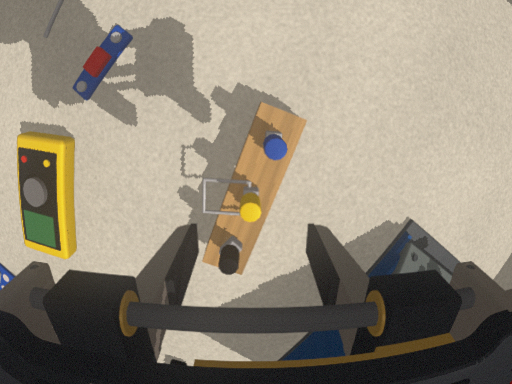

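Run:
```python
from h import *
z=np.load("w4.npz");P=wcloud(z["d"],z["p"],z["o"]);hs=cv2.cvtColor(z["im"],cv2.COLOR_RGB2HSV)
m=cv2.inRange(hs,(18,120,70),(36,255,255))>0;m[:185]=0;m[230:]=0;m[:,:230]=0;m[:,275:]=0
q=P[m];print(np.percentile(q[:,2],[5,50,95]));t=q[(q[:,2]>75)&(q[:,2]<82)];print(len(t),t.mean(0),t.min(0),t.max(0))
c=(t.min(0)+t.max(0))/2;c=t.mean(0)
def ray(u,v,h):
    T=wtf(z["p"],z["o"]);cc=arm.camera_params("wrist");a,b=(u-cc["cx"])/cc["fx"],(v-cc["cy"])/cc["fy"];r=np.hypot(a,b);d=T[:3,:3]@np.array([a/r*np.sin(r),b/r*np.sin(r),np.cos(r)]);return T[:3,3]+d*(h-T[2,3])/d[2]
g=np.array([ray(206,180,43),ray(206,212,43)]);b=g[0]-g[1];print("bar",g,np.degrees(np.arctan2(b[1],b[0])),np.linalg.norm(b))
plan([c[0],c[1],76-31.5])
```

```text
[35.3500012  76.60595068 78.368242  ]
351 [ 506.89215113 -279.1761245    77.3700865 ] [ 498.74681376 -287.59649879   75.00577802] [ 516.07472447 -270.11093927   79.36747567]
bar [[ 511.72866866 -321.78440949   43.        ]
 [ 539.48523379 -307.85367726   43.        ]] -153.34840001175718 31.05627485643879
shift units [-0.03  -0.039  1.509] turn units 0 mm [  2.2  -1.  -75.5]
```

Request:
jog_arm:
  targets:
    - [[-0.03,-0.04,0.5,0.2,70],[0,0,0.6,0,70],[0,0,0.4,0,70],[0,0,0,0,30],[0,0,0,0,14]]
  newtons: 15

```text
clock: 8.72
ee_pos: [508.0, -279.7, 46.5]
orientation: [-179.9, 0.1, -152.7]
wrist_force: [-0.5, -0.1, -0.4]
opening: 52.0
finger_force: 0.0
```

Request:
jog_arm:
  targets:
    - [[0,0,0,0,10],[0,0,0,0,10],[0,0,0,0,10],[0,0,0,0,10],[0,0,0,0,10]]

```text
clock: 9.35
ee_pos: [507.3, -279.2, 45.3]
orientation: [-180.0, 0.0, -152.6]
wrist_force: [-0.0, 0.5, 2.4]
opening: 17.8
finger_force: 14.9
```

```bash
python3 -c "
from h import *
s=arm.state();print(s['ee_pos'],s['orientation']);where()"
```

```text
[ 507.27114792 -279.22871317   45.32992375] [-1.79991035e+02  8.22511082e-03 -1.52592981e+02]
t 9.35 GP deck [-188.1 -272.9   16.7] yaw -152.59 F [-0.   0.5  2.4] op 17.8 14.9
```

Request:
jog_arm:
  targets:
    - [[0,0,-0.25,0,10],[0,0,-0.25,0,10],[0.14,0,0.01,0,10],[0.14,0,0.025,0,10],[0.13,0,0.04,0,10]]

```text
clock: 9.98
ee_pos: [488.4, -288.7, 66.3]
orientation: [180.0, 0.0, -152.6]
wrist_force: [0.6, 2.0, 2.4]
opening: 17.5
finger_force: 15.0
```

Request:
jog_arm:
  targets:
    - [[0.13,0,0.055,0,10],[0.04,0,0.02,0,10],[0,0,0,0,10]]

```text
clock: 10.35
ee_pos: [481.0, -292.5, 62.4]
orientation: [180.0, -0.0, -152.6]
wrist_force: [0.1, 1.4, 1.2]
opening: 17.4
finger_force: 15.0
```

Request:
jog_arm:
  targets:
    - [[0,0,-0.5,0,10],[0,0,-0.8,0,10],[0,0,-0.9,0,10],[0,0,0,0,10]]

```text
clock: 10.85
ee_pos: [483.2, -293.9, 175.8]
orientation: [-179.7, 0.1, -152.6]
wrist_force: [0.1, 0.8, -0.5]
opening: 17.4
finger_force: 15.0
```

Run:
```python
from h import *
s=arm.state();print(s['ee_pos'],s['orientation']);where()
im,P,s=wlook("w5");sc,d=arm.get_image("scene");np.savez("s5.npz",im=sc,d=d)
a=cv2.resize(im[90:330,130:380],(400,384));b=cv2.resize(sc[110:230,140:260],(384,384),interpolation=cv2.INTER_CUBIC)
cv2.imwrite("pics/w5c.png",np.hstack([a,b])[...,::-1])
```

```text
[ 483.19772755 -293.86040799  175.82410551] [-1.79702691e+02  1.41451385e-01 -1.52576315e+02]
t 10.85 GP deck [-147.  -289.4  142.7] yaw -152.58 F [ 0.1  0.8 -0.5] op 17.4 15.0
```

View pics/w5c.png

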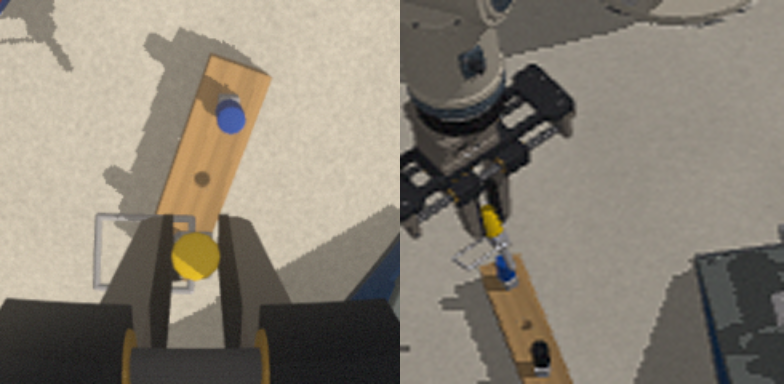

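Run:
```python
from h import *
z=np.load("w5.npz");P=wcloud(z["d"],z["p"],z["o"]);hs=cv2.cvtColor(z["im"],cv2.COLOR_RGB2HSV)
y=np.radians(z["o"][2]);A=np.array([[-np.cos(y),-np.sin(y),0],[-np.sin(y),np.cos(y),0],[0,0,1]])  # pin-heading axes: x=-tool x, y=tool y
A[1]=[np.sin(y),-np.cos(y),0]
L=(P-(z["p"]+GP))@A.T
m=cv2.inRange(hs,(18,120,70),(36,255,255))>0;m[:225]=0;m[275:]=0;m[:,:225]=0;m[:,285:]=0
q=L[m];r0=q.mean(0);print(len(q),r0,q.min(0),q.max(0))
n=np.linalg.svd(q-np.median(q,0))[2][2];n*=np.sign(n[2]);print("knob normal",n,np.degrees(np.arctan2(-n[0],n[2])),np.degrees(np.arctan2(-n[1],n[2])))
k=np.zeros(m.shape,bool);k[215:275,183:232]=1
w=L[k&(L[...,2]>-75)&(L[...,2]<-5)&(abs(L[...,0])<45)&(L[...,1]<-18)];print(len(w))
b=w[w[:,1]<np.percentile(w[:,1],2)+3.5]
pf=np.polyfit(b[:,0],b[:,2],1);print("bar",len(b),b.min(0),b.max(0),"tilt",np.degrees(np.arctan(pf[0])),"yaw",np.degrees(np.arctan(np.polyfit(b[:,0],b[:,1],1)[0])))
print("legs z vs y: ",[ (w[(abs(w[:,1]-yy)<3)].mean(0).round(1)) for yy in(-45,-35,-25)])
```

```text
745 [-1.01547489 -0.64242696 -3.61795464] [ -10.33414334  -16.76292377 -207.29431178] [112.40673633  16.11442466   9.71198312]
knob normal [0.50246857 0.83577256 0.22138105] -66.22234038030425 -75.16409379760144
415
bar 221 [ -2.51130804 -45.39512914 -38.7110242 ] [ 28.09042051 -41.52299173 -21.76859643] tilt 27.485529277736656 yaw -1.2777206869529087
legs z vs y:  [array([ 13.1, -43.4, -29.4]), array([ -1.2, -35. , -36.9]), array([ -2. , -24.8, -34.4])]
```

Request:
jog_arm:
  targets:
    - [[0,0,-0.7,0.8,10],[0,0,-0.8,0.8,10],[0,0,-0.8,0.8,10],[0,0,0,0.74,10],[0,0,0,0,10]]

```text
clock: 11.58
ee_pos: [480.8, -292.2, 286.1]
orientation: [179.9, -0.1, 176.1]
wrist_force: [0.4, -0.8, -0.7]
opening: 17.5
finger_force: 15.0
```

```bash
python3 -c "
from h import *
where();t=dk(0,-6,53)+80*np.array([np.cos(h),np.sin(h),0]);plan([t[0],t[1],292],176)"
```

```text
t 11.575 GP deck [ -97.5 -288.   241.2] yaw 176.06 F [ 0.4 -0.8 -0.7] op 17.5 15.0
shift units [-5.153  5.58  -0.119] turn units 0.006 mm [276.2 260.7   5.9]
```

Request:
jog_arm:
  targets:
    - [[-0.5,0.55,-0.1,0,10],[-0.58,0.62,0,0,10],[-0.58,0.62,0,0,10],[-0.58,0.62,0,0,10],[-0.58,0.62,0,0,10]]

```text
clock: 12.2
ee_pos: [632.7, -150.0, 290.3]
orientation: [180.0, -0.2, 176.2]
wrist_force: [0.6, -0.7, -0.9]
opening: 17.3
finger_force: 15.0
```

Request:
jog_arm:
  targets:
    - [[-0.58,0.62,0,0,10],[-0.58,0.62,0,0,10],[-0.58,0.62,0,0,10],[-0.58,0.62,0,0,10],[0,0,0,0,10]]

```text
clock: 12.82
ee_pos: [757.5, -33.2, 289.1]
orientation: [180.0, -0.2, 176.3]
wrist_force: [0.0, -0.2, -1.5]
opening: 17.7
finger_force: 15.0
```

Run:
```python
from h import *
where()
im,P,s=wlook("w6");cv2.imwrite("pics/w6c.png",cv2.resize(im[60:300,140:400],(780,590),interpolation=cv2.INTER_CUBIC)[...,::-1])
T=wtf(s["ee_pos"],s["orientation"]);c=arm.camera_params("wrist")
for q in((0,-6,53),(10,-18,53),(-10,-18,53)):
    X=T[:3,:3].T@(dk(*q)-T[:3,3]);r=np.hypot(X[0],X[1]);th=np.arctan2(r,X[2]);u,v=c["cx"]+c["fx"]*th*X[0]/r,c["cy"]+c["fy"]*th*X[1]/r;print(q,u,v,"crop",(u-140)*3,(v-60)*590/240)
```

```text
t 12.825 GP deck [129.2  -7.6 124.1] yaw 176.34 F [ 0.  -0.2 -1.5] op 17.7 15.0
(0, -6, 53) 255.85768844460878 105.28426840193045 crop 347.5730653338263 111.32382648807902
(10, -18, 53) 242.35899644446204 114.8804597437045 crop 307.0769893333861 134.91446353660692
(-10, -18, 53) 242.93698021285792 95.60736439225708 crop 308.81094063857375 87.53477079763199
```

View pics/w6c.png

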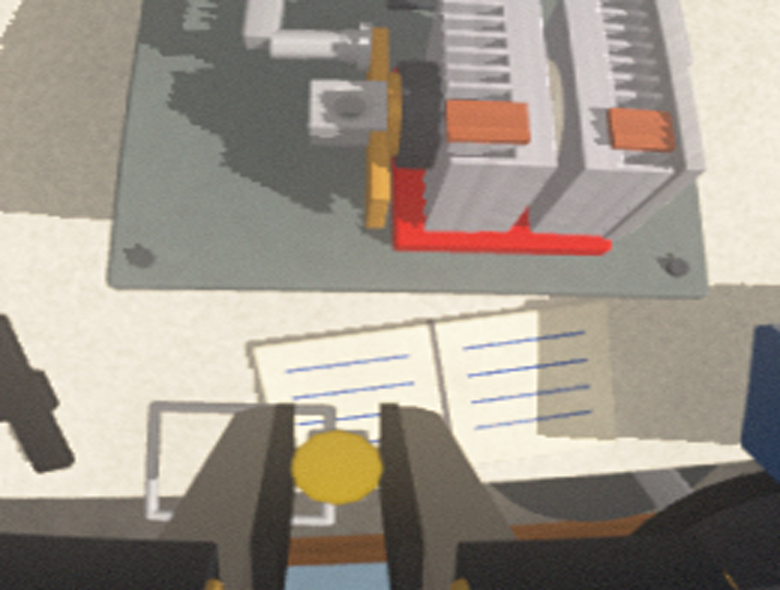

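Run:
```python
from h import *
O2=O-2.8*EX+0.8*EY;np.save("O.npy",O2);import h;h.O=O2
z=np.load("w6.npz");P=wcloud(z["d"],z["p"],z["o"])
y=np.radians(z["o"][2]);A=np.array([[-np.cos(y),-np.sin(y),0],[np.sin(y),-np.cos(y),0],[0,0,1]])
L=(P-(z["p"]+GP))@A.T
k=np.zeros(P.shape[:2],bool);k[215:275,183:235]=1
w=L[k&(L[...,2]>-75)&(L[...,2]<-5)&(abs(L[...,0])<45)&(L[...,1]<-18)]
b=w[w[:,1]<np.percentile(w[:,1],2)+3.5]
t=np.arctan(np.polyfit(b[:,0],b[:,2],1)[0]);yw=np.degrees(np.arctan(np.polyfit(b[:,0],b[:,1],1)[0]))
mid=(np.percentile(b,3,axis=0)+np.percentile(b,97,axis=0))/2
tip=mid+[0,43,0]-37*np.array([-np.sin(t),0,np.cos(t)])
print(len(b),"tilt",np.degrees(t),"yaw",yw,"mid",mid,"tip",tip,"pin yaw err",z["o"][2]-180+yw-PSI)
np.save("tip.npy",tip)
for d in(12,0,-12):
    tgt=dk(0,-6,53+d)-A.T@tip-GP;print(d);plan(tgt,176)
```

```text
217 tilt 27.377498344779767 yaw -1.3414122532564574 mid [ 12.77684931 -43.42982893 -30.20593538] tip [ 29.79133925  -0.42982893 -63.06178923] pin yaw err -0.40639306847775636
12
shift units [2.353 0.112 1.031] turn units 0.026 mm [-117.    13.3  -51.6]
0
shift units [2.24  0.11  1.243] turn units 0.026 mm [-111.4   12.8  -62.2]
-12
shift units [2.128 0.109 1.455] turn units 0.026 mm [-105.8   12.4  -72.8]
```

Request:
jog_arm:
  targets:
    - [[0.8,0.04,0,0,10],[0.8,0.04,0,0,10],[0.75,0.03,0.2,0,10],[0,0,0.5,0,10],[0,0,0.33,0,10]]

```text
clock: 13.5
ee_pos: [638.5, -22.8, 239.8]
orientation: [-180.0, -0.1, 176.0]
wrist_force: [-0.4, -0.1, -0.5]
opening: 17.9
finger_force: 15.0
```

Request:
jog_arm:
  targets:
    - [[0,0,0,0,10]]

```text
clock: 13.62
ee_pos: [639.0, -22.5, 239.4]
orientation: [-180.0, -0.2, 176.0]
wrist_force: [-0.3, -0.1, -0.7]
opening: 17.7
finger_force: 15.0
```

```bash
cat >> h.py <<'E'
def tipat():
    s=arm.state();y=np.radians(s["orientation"][2]);A=np.array([[-np.cos(y),-np.sin(y),0],[np.sin(y),-np.cos(y),0],[0,0,1]])
    t=s["ee_pos"]+GP+A.T@np.load("tip.npy");print("tip deck",undk(t).round(1))
    plan(dk(0,-6,53)-A.T@np.load("tip.npy")-GP)
E
python3 -c "
from h import *
where();tipat()"
```

```text
t 13.625 GP deck [  3.6  -7.2 136.1] yaw 176.02 F [-0.3 -0.1 -0.7] op 17.7 15.0
tip deck [ 0.3 -7.3 66.4]
shift units [-0.122  0.025  0.239] turn units 0 mm [  6.2   0.8 -12. ]
```

Request:
jog_arm:
  targets:
    - [[-0.04,0.025,0.075,0,10],[-0.04,0,0.075,0,10],[-0.04,0,0.075,0,10],[-0.04,0,0.075,0,10],[0,0,0,0,10]]

```text
clock: 14.25
ee_pos: [647.8, -21.1, 228.0]
orientation: [180.0, -0.0, 176.0]
wrist_force: [-7.0, 1.1, 13.9]
opening: 17.7
finger_force: 15.0
```

```bash
python3 -c "
from h import *
where();tipat()"
```

```text
t 14.25 GP deck [  5.9  -5.1 122. ] yaw 176.02 F [-7.   1.1 13.9] op 17.7 15.0
tip deck [ 2.6 -5.3 52.3]
shift units [ 0.052 -0.014  0.013] turn units 0 mm [-2.7 -0.5 -0.6]
```

Request:
jog_arm:
  targets:
    - [[0.02,0,-0.035,0,10],[0.045,-0.01,0.024,0,10],[-0.028,0,0.053,0,10],[-0.028,0,0.053,0,10],[0,0,0,0,10]]

```text
clock: 14.88
ee_pos: [646.8, -21.3, 223.3]
orientation: [180.0, -0.1, 176.0]
wrist_force: [-10.8, 1.1, 17.0]
opening: 17.5
finger_force: 15.0
```

```bash
python3 -c "
from h import *
where();tipat()"
```

```text
t 14.875 GP deck [  2.8  -5.4 118.2] yaw 176.02 F [-10.8   1.1  17. ] op 17.5 15.0
tip deck [-0.5 -5.6 48.6]
shift units [ 0.033 -0.009 -0.083] turn units 0 mm [-1.7 -0.3  4.1]
```

```bash
cat >> h.py <<'E'
def pinpose(n):
    im,P,s=wlook(n);y=np.radians(s["orientation"][2]);A=np.array([[-np.cos(y),-np.sin(y),0],[np.sin(y),-np.cos(y),0],[0,0,1]])
    L=(P-(s["ee_pos"]+GP))@A.T;k=np.zeros(P.shape[:2],bool);k[205:290,175:235]=1
    D=(P-O)@np.array([EX,EY,EZ]).T
    w=L[k&(L[...,2]>-75)&(L[...,2]<0)&(abs(L[...,0])<45)&(L[...,1]<-18)&(D[...,2]>62)]
    b=w[(w[:,1]<np.percentile(w[:,1],2)+3.5)]
    t=np.arctan(np.polyfit(b[:,0],b[:,2],1)[0]);yw=np.degrees(np.arctan(np.polyfit(b[:,0],b[:,1],1)[0]))
    mid=(np.percentile(b,3,axis=0)+np.percentile(b,97,axis=0))/2
    tip=mid+[0,43,0]-37*np.array([-np.sin(t),0,np.cos(t)])
    print(len(b),"tilt",np.degrees(t).round(1),"yaw",yw.round(1),"tip in GP",tip.round(1),"bar mid deck",undk(s["ee_pos"]+GP+A.T@mid).round(1),"tip deck",undk(s["ee_pos"]+GP+A.T@tip).round(1))
E
python3 - <<'E'
from h import *
pinpose("w7");z=np.load("w7.npz")["im"]
sc=arm.get_image("scene")[0]
a=cv2.resize(z[90:330,130:380],(400,384));b=cv2.resize(sc[150:250,230:330],(384,384),interpolation=cv2.INTER_CUBIC)
cv2.imwrite("pics/w7c.png",np.hstack([a,b])[...,::-1])
E
```

```text
234 tilt 31.5 yaw -1.2 tip in GP [ 30.3  -0.3 -57.7] bar mid deck [  0.6 -48.7  89.8] tip deck [ 2.4 -5.4 53.1]
```

Run:
```python
from h import *
z=np.load("w6.npz");P=wcloud(z["d"],z["p"],z["o"]);D=(P-O)@np.array([EX,EY,EZ]).T
g=cv2.cvtColor(z["im"],cv2.COLOR_RGB2GRAY)
print("gray");print(g[92:120,240:272:1])
print("z");print(D[92:120,240:272:2,2].round(0).astype(int))
print("x");print(D[92:120:3,240:272:6,0].round(0).astype(int));print(D[100,240:272:2,1].round(0))
```

```text
gray
[[101  99  95 111 143 143 143 145 145 145 146 148 146 134 125 125 113 104
  105 107 105 104 111 116 127 128 123 127 125 112 114 119]
 [ 98  94  98 136 195 196 201 196 195 197 198 196 197 194 195 194 161 135
  135 136 135 132 133 134 138 133 132 136 130 118 116 119]
 [ 98  95  98 142 197 203 203 201 203 202 203 202 203 204 206 207 200 167
  148 149 140 135 137 140 139 141 137 142 135 116 117 118]
 [ 98  95  94 144 201 203 205 202 203 203 201 206 213 214 212 213 209 207
  196 193 161 137 138 139 138 139 136 140 136 119 118 117]
 [ 95  97 100 144 203 205 203 196 184 184 184 191 205 205 198 192 189 181
  178 179 169 145 136 137 139 136 140 139 137 130 127 120]
 [ 98  92  99 140 201 202 202 176 144 142 139 144 139 141 139 141 136 137
  136 138 136 140 139 140 139 138 138 141 138 127 139 122]
 [ 95  92 100 143 199 190 172 155 134 132 135 133 131 134 130 128 124 129
  128 132 137 137 134 136 141 136 140 138 135 121 122 120]
 [ 93  94  97 143 196 194 165 142 132 131 133 130 137 129 120 123 117 123
  121 126 134 133 133 131 134 138 133 137 138 115 117 119]
 [ 97  96 103 152 207 202 180 1
[... 3716 characters left out ...]
 50 49 49 50 51 51 51 51 51 51 51 56]
 [ 0  1 48 46 47 48 48 49 48 47 48 49 51 50 50 56]
 [ 1  0 46 46 46 45 47 48 46 46 46 46 52 52 51 54]
 [ 0  1 44 44 43 44 44 45 44 44 45 44 50 51 51 52]
 [ 2  1 42 41 42 41 41 41 42 42 42 42 50 51 51 52]
 [ 0  0 39 39 40 40 39 41 41 40 40 40 50 50 52 51]
 [ 1  1  1  1  1  1  0  2 37 39 38 39 51 52 50 50]]
x
[[-41 -11 -41 -41 -13  -8]
 [-37  -8  -7  -8  -8  -3]
 [-34  -4  -5  -5  -4   0]
 [-29  -1  -4  -5  -2   3]
 [-26   2  -4  -5   1   6]
 [-22   5   4 -22   4   7]
 [-19   9   8   8   8   9]
 [-15   9   9  10  10  12]
 [-11   9   9   9  12  13]
 [ -7  -7  -8  10  16  15]]
[-24. -21. -18. -16. -14. -12. -10.  -9.  -7.  -5.  -3.  -1.   1.   2.
   4.   5.]
```

Request:
jog_arm:
  targets:
    - [[0.056,0,-0.106,0,10],[0.042,-0.02,0.022,0,10],[0,0,0,0,10]]
  newtons: 25

```text
clock: 15.35
ee_pos: [642.5, -22.5, 225.1]
orientation: [-180.0, -0.0, 176.0]
wrist_force: [0.4, 0.1, -0.9]
opening: 17.3
finger_force: 25.0
```

```bash
python3 -c "
from h import *
where();pinpose('w8')"
```

```text
t 15.35 GP deck [-1.000e-01 -6.900e+00  1.218e+02] yaw 176.0 F [ 0.4  0.1 -0.9] op 17.3 25.0
231 tilt 32.4 yaw -0.9 tip in GP [ 30.7  -0.4 -57.4] bar mid deck [ -2.4 -50.2  93.4] tip deck [ 0.  -7.  56.7]
```

Request:
jog_arm:
  targets:
    - [[-0.024,0.01,0.044,0,10],[-0.024,0,0.044,0,10],[-0.024,0,0.044,0,10],[0,0,0,0,10]]

```text
clock: 15.9
ee_pos: [646.3, -22.1, 218.6]
orientation: [-180.0, -0.0, 176.0]
wrist_force: [-0.9, 0.1, -0.3]
opening: 17.6
finger_force: 25.0
```

```bash
python3 -c "
from h import *
where();pinpose('w9')"
```

```text
t 15.9 GP deck [  0.2  -6.3 114.4] yaw 176.01 F [-0.9  0.1 -0.3] op 17.6 25.0
229 tilt 31.9 yaw -1.1 tip in GP [ 30.2  -0.4 -57.4] bar mid deck [ -2.1 -49.6  86.2] tip deck [ 0.  -6.3 49.5]
```

Request:
jog_arm:
  targets:
    - [[-0.045,0,0.035,0,10],[-0.045,0,0.035,0,10],[0,0,0,0,10]]

```text
clock: 16.32
ee_pos: [650.0, -22.4, 214.9]
orientation: [-180.0, -0.1, 176.0]
wrist_force: [-4.2, 0.5, -2.1]
opening: 17.3
finger_force: 25.0
```

```bash
python3 -c "
from h import *
where();pinpose('w10')"
```

```text
t 16.325 GP deck [  1.8  -6.2 109.3] yaw 176.01 F [-4.2  0.5 -2.1] op 17.3 25.0
233 tilt 30.8 yaw -1.0 tip in GP [ 29.4  -0.3 -58.1] bar mid deck [ -1.  -49.4  81. ] tip deck [ 0.4 -6.2 44.2]
```

Request:
jog_arm:
  targets:
    - [[0,0,0,0,30],[0,0,0,0,50],[0,0,0,0,50],[0,0,-0.5,0,50],[0,0,-0.6,0,50]]

```text
clock: 17.0
ee_pos: [650.7, -22.4, 270.8]
orientation: [-180.0, -0.0, 176.0]
wrist_force: [-0.2, 0.1, 0.2]
opening: 50.0
finger_force: 0.0
```

```bash
cat >> h.py <<'E'
def edge(x,y,z):  # put the fingers' up-slope bottom edge at deck point
    s=arm.state();yy=np.radians(s["orientation"][2]);A=np.array([[-np.cos(yy),-np.sin(yy),0],[np.sin(yy),-np.cos(yy),0],[0,0,1]])
    e=A.T@np.array([10,0,-19]);print("edge deck",undk(s["ee_pos"]+GP+e).round(1));plan(dk(x,y,z)-e-GP)
def bar(n,lo=-60,hi=-25):
    im,P,s=wlook(n);D=(P-O)@np.array([EX,EY,EZ]).T;g=D[60:384,100:400].reshape(-1,3);hs=cv2.cvtColor(im,cv2.COLOR_RGB2HSV)
    w=g[(g[:,1]>lo)&(g[:,1]<hi)&(abs(g[:,0])<19)&(g[:,2]>20)&(g[:,2]<100)];print("bail pts",len(w))
    for y in range(lo,hi,5):
        q=w[(w[:,1]>=y)&(w[:,1]<y+5)]
        if len(q): print(y,len(q),np.percentile(q,[10,50,90],axis=0).round(1).tolist())
    m=cv2.inRange(hs,(18,120,70),(36,255,255))>0;k=D[m];k=k[(abs(k[:,0])<25)&(abs(k[:,1]+6)<20)&(k[:,2]>55)]
    if len(k): print("knob",len(k),np.percentile(k,[2,50,98],axis=0).round(1).tolist())
E
python3 -c "
from h import *
where();bar('w11');edge(0,-6.3,130)"
```

```text
t 17.0 GP deck [ 28.6  -6.2 158.3] yaw 176.01 F [-0.2  0.1  0.2] op 50.0 0.0
bail pts 192
-55 56 [[-9.9, -53.1, 65.1], [-1.5, -51.3, 67.1], [3.1, -50.3, 68.4]]
-50 58 [[-17.3, -49.7, 64.7], [-9.9, -48.5, 66.1], [4.0, -46.8, 68.2]]
-45 19 [[2.9, -44.6, 67.5], [4.6, -42.1, 68.3], [5.7, -40.2, 69.2]]
-40 18 [[4.5, -39.1, 68.2], [5.6, -37.4, 69.1], [6.7, -35.7, 69.8]]
-35 23 [[5.4, -34.7, 68.2], [6.4, -32.2, 69.2], [8.1, -30.3, 70.2]]
-30 18 [[6.3, -29.3, 68.3], [7.6, -27.6, 69.9], [8.9, -25.8, 70.5]]
knob 589 [[-15.9, -17.0, 58.5], [-4.8, -8.0, 101.7], [24.8, 7.4, 330.4]]
edge deck [ 32.7  -6.  140.3]
shift units [ 0.481 -0.     0.489] turn units 0 mm [-24.    1.7 -24.5]
```

Request:
jog_arm:
  targets:
    - [[0,-0.72,0,0,0],[0.58,0,0,0,0],[0,0,0.6,0,0],[0,0,0.6,0,0],[0,0,0.55,0,0]]
  newtons: 20

```text
clock: 17.68
ee_pos: [619.6, -56.4, 182.3]
orientation: [-180.0, 0.1, 176.0]
wrist_force: [-0.1, -0.2, -0.4]
opening: 2.2
finger_force: 0.0
```

```bash
python3 -c "
from h import *
where();edge(-33,-42,60);edge(-33,-42,70)"
```

```text
t 17.675 GP deck [-37.9 -42.6  93.5] yaw 176.01 F [-0.1 -0.2 -0.4] op 2.2 0.0
edge deck [-38.  -42.4  72. ]
shift units [-0.201  0.007  0.166] turn units 0 mm [10.1 -0.4 -8.3]
edge deck [-38.  -42.4  72. ]
shift units [-0.107  0.008 -0.011] turn units 0 mm [5.4 0.  0.6]
```

Request:
jog_arm:
  targets:
    - [[-0.2,0,0.166,0,0],[-0.08,0,-0.043,0,0],[-0.08,0,-0.043,0,0],[-0.08,0,-0.043,0,0],[0,0,0,0,0]]

```text
clock: 18.3
ee_pos: [642.2, -57.9, 182.1]
orientation: [180.0, 0.1, 176.0]
wrist_force: [-0.7, -0.0, 0.6]
opening: 0.2
finger_force: 0.0
```

```bash
python3 -c "
from h import *
where();edge(-19,-42,60);bar('w12')"
```

```text
t 18.3 GP deck [-18.  -42.3  82.7] yaw 176.01 F [-0.7 -0.   0.6] op 0.2 0.0
edge deck [-18.1 -42.1  61.2]
shift units [0.004 0.003 0.03 ] turn units 0 mm [-0.2  0.2 -1.5]
bail pts 0
knob 1310 [[-16.2, -25.4, 78.6], [-6.6, -14.1, 101.3], [11.5, 0.1, 176.6]]
```

Request:
jog_arm:
  targets:
    - [[0.24,0,0,0,0],[0,0,-0.9,0,0],[0,0,-0.7,0,0],[-0.6,0.7,0,0,0],[0,0,0,0,0]]

```text
clock: 18.98
ee_pos: [662.4, -22.5, 261.4]
orientation: [180.0, 0.1, 176.1]
wrist_force: [-0.0, -0.0, -1.9]
opening: 0.7
finger_force: 0.0
```

```bash
python3 -c "
from h import *
where();edge(0,-6.3,115);bar('w13')"
```

```text
t 18.975 GP deck [ 34.5  -5.3 144.6] yaw 176.11 F [-0.  -0.  -1.9] op 0.7 0.0
edge deck [ 34.4  -5.2 123.2]
shift units [ 0.531 -0.015  0.467] turn units 0 mm [-26.5   1.1 -23.3]
bail pts 276
-55 81 [[-15.7, -51.8, 62.7], [-1.4, -51.0, 64.4], [10.0, -50.2, 66.1]]
-50 79 [[-17.5, -49.9, 62.1], [-1.5, -49.2, 64.4], [12.6, -46.3, 66.8]]
-45 29 [[-18.4, -44.5, 62.3], [11.7, -42.6, 66.5], [13.3, -40.3, 67.3]]
-40 29 [[-18.5, -39.4, 62.1], [11.5, -37.4, 66.7], [13.2, -35.6, 67.9]]
-35 28 [[-18.4, -34.3, 62.9], [11.5, -32.5, 66.7], [13.1, -30.7, 68.3]]
-30 30 [[-18.3, -29.4, 63.8], [11.4, -27.5, 66.8], [13.1, -25.8, 68.7]]
knob 621 [[-14.8, -17.3, 59.6], [-4.7, -8.5, 99.8], [4.4, 7.4, 102.0]]
```

Request:
jog_arm:
  targets:
    - [[0.53,-0.02,0,0,0],[0,0,0.63,0,0],[-0.05,0,0.09,0,0],[-0.05,0,0.09,0,0],[0,0,0,0,0]]

```text
clock: 19.65
ee_pos: [640.8, -23.9, 221.4]
orientation: [180.0, 0.0, 176.0]
wrist_force: [-1.2, 0.4, 1.7]
opening: 0.4
finger_force: 0.7
```

```bash
python3 -c "
from h import *
where();edge(-3,-6.3,94)"
```

```text
t 19.65 GP deck [ -3.2  -8.4 119.4] yaw 176.0 F [-1.2  0.4  1.7] op 0.4 0.7
edge deck [-3.3 -8.3 97.9]
shift units [-0.043  0.04   0.065] turn units 0 mm [ 2.3  1.9 -3.3]
```

Contact near the expected height; push on, a few mm.

Request:
jog_arm:
  targets:
    - [[-0.03,0.02,0.04,0,0],[-0.03,0,0.05,0,0],[0,0,0,0,0]]

```text
clock: 20.02
ee_pos: [644.2, -22.4, 220.9]
orientation: [180.0, 0.2, 176.0]
wrist_force: [-10.6, 1.7, 27.4]
opening: 0.6
finger_force: 14.8
```

```bash
python3 -c "
from h import *
where();edge(-3,-6.3,94);bar('w14')"
```

```text
t 20.025 GP deck [ -0.5  -6.8 117.3] yaw 176.02 F [-10.6   1.7  27.4] op 0.6 14.8
edge deck [-0.6 -6.7 95.8]
shift units [0.024 0.007 0.055] turn units 0 mm [-1.2  0.5 -2.7]
bail pts 225
-55 72 [[-7.5, -52.5, 60.2], [1.8, -50.9, 61.4], [6.5, -50.2, 62.3]]
-50 101 [[-16.9, -49.7, 59.8], [-7.6, -48.7, 60.9], [7.1, -46.7, 62.0]]
-45 25 [[6.2, -44.4, 60.7], [7.6, -42.3, 61.8], [8.9, -40.5, 62.4]]
-40 22 [[7.5, -39.6, 61.2], [8.6, -37.5, 61.7], [9.8, -35.3, 62.8]]
-35 5 [[8.2, -34.4, 60.6], [9.0, -34.4, 61.8], [10.2, -34.1, 61.9]]
knob 397 [[-5.2, -12.1, 197.4], [15.4, -8.7, 206.6], [23.7, -3.8, 289.4]]
```

Request:
jog_arm:
  targets:
    - [[0,0,-0.6,0,0],[0,-0.71,0,0,0],[0.43,0,0.3,0,0],[0,0,0.55,0,0],[0,0,0.42,0,0]]

```text
clock: 20.7
ee_pos: [619.5, -57.0, 182.4]
orientation: [-180.0, 0.0, 176.0]
wrist_force: [0.0, -0.4, 1.4]
opening: 0.2
finger_force: 0.0
```

```bash
python3 -c "
from h import *
where();edge(-32,-42,57)"
```

```text
t 20.7 GP deck [-37.9 -43.2  93.6] yaw 176.0 F [ 0.  -0.4  1.4] op 0.2 0.0
edge deck [-38.  -43.1  72.1]
shift units [-0.249  0.019  0.21 ] turn units 0 mm [ 12.5   0.1 -10.5]
```

Request:
jog_arm:
  targets:
    - [[-0.25,0.02,0.21,0,0],[-0.085,0,-0.045,0,0],[-0.085,0,-0.045,0,0],[-0.085,0,-0.045,0,0],[0,0,0,0,0]]

```text
clock: 21.32
ee_pos: [645.3, -57.7, 179.7]
orientation: [-180.0, 0.1, 176.0]
wrist_force: [0.0, 0.2, -0.1]
opening: 0.6
finger_force: 0.0
```

```bash
python3 -c "
from h import *
where();edge(-17.5,-42,57)"
```

```text
t 21.325 GP deck [-16.4 -41.8  79.2] yaw 176.01 F [ 0.   0.2 -0.1] op 0.6 0.0
edge deck [-16.5 -41.7  57.7]
shift units [ 0.011 -0.007  0.022] turn units 0 mm [-0.6 -0.3 -1.1]
```

Request:
jog_arm:
  targets:
    - [[0.24,0,0,0,0],[0,0,-0.9,0,0],[0,0,-0.7,0,0],[-0.6,0,0,0,0],[0,0,0,0,0]]

```text
clock: 21.95
ee_pos: [663.0, -58.8, 259.1]
orientation: [180.0, 0.0, 176.0]
wrist_force: [0.0, 0.2, 1.0]
opening: 0.4
finger_force: 0.0
```

```bash
python3 -c "
from h import *
where();edge(0,-44,68);bar('w15')"
```

```text
t 21.95 GP deck [ 36.5 -41.5 141. ] yaw 176.01 F [0.  0.2 1. ] op 0.4 0.0
edge deck [ 36.4 -41.4 119.5]
shift units [ 0.16  -0.051  1.251] turn units 0 mm [ -8.2  -2.  -62.6]
bail pts 227
-55 26 [[-11.0, -51.5, 61.3], [-6.6, -50.6, 62.0], [-0.1, -50.5, 62.7]]
-50 110 [[-11.8, -49.7, 61.5], [1.1, -48.6, 62.5], [11.4, -46.4, 63.6]]
-45 22 [[-13.8, -44.6, 60.9], [-12.0, -42.1, 62.2], [-11.1, -40.4, 62.9]]
-40 22 [[-13.9, -39.5, 61.2], [-12.9, -37.4, 61.7], [-11.9, -35.3, 63.2]]
-35 22 [[-14.8, -34.4, 61.2], [-13.6, -32.7, 62.1], [-12.2, -30.2, 62.9]]
-30 25 [[-15.7, -29.2, 61.1], [-13.7, -26.7, 62.5], [15.9, -25.7, 63.2]]
knob 592 [[-10.4, -14.6, 59.0], [-0.9, -6.5, 95.8], [6.8, 7.4, 97.5]]
```

Request:
jog_arm:
  targets:
    - [[0.106,-0.03,0.5,0,0],[0,0,0.5,0,0],[0,0,0.25,0,0],[0,0,0,0,0]]

```text
clock: 22.5
ee_pos: [656.0, -59.8, 195.5]
orientation: [180.0, -0.1, 176.0]
wrist_force: [0.7, -0.5, 0.4]
opening: 0.3
finger_force: 0.0
```

```bash
python3 -c "
from h import *
where();edge(2,-43,66)"
```

```text
t 22.5 GP deck [  0.6 -43.1  88. ] yaw 176.01 F [ 0.7 -0.5  0.4] op 0.3 0.0
edge deck [  0.5 -43.   66.5]
shift units [-0.031 -0.001 -0.005] turn units 0 mm [ 1.6 -0.2  0.3]
```

Request:
jog_arm:
  targets:
    - [[-0.094,0,0.177,0,0],[-0.094,0,0.177,0,0],[-0.094,0,0.177,0,0],[-0.094,0,0.177,0,0],[0,0,0,0,0]]

```text
clock: 23.12
ee_pos: [676.2, -60.8, 160.2]
orientation: [180.0, -0.0, 176.0]
wrist_force: [0.2, 0.2, 0.7]
opening: 0.4
finger_force: 0.0
```

```bash
python3 -c "
from h import *
where();edge(2,-43,27)"
```

```text
t 23.125 GP deck [  1.9 -42.5  47.4] yaw 176.04 F [0.2 0.2 0.7] op 0.4 0.0
edge deck [  1.8 -42.3  25.9]
shift units [ 0.006 -0.013 -0.022] turn units 0 mm [-0.4 -0.6  1.1]
```

Request:
jog_arm:
  targets:
    - [[0.19,0,-0.354,0,0],[0.19,0,-0.354,0,0],[0,0,-1,0,0],[0,0,-0.9,0,0],[-0.8,0,0,0,0]]

```text
clock: 23.75
ee_pos: [697.8, -63.2, 299.5]
orientation: [-180.0, 0.5, 176.0]
wrist_force: [0.7, 0.8, -0.2]
opening: 0.1
finger_force: 0.0
```

Request:
jog_arm:
  targets:
    - [[-0.8,0,0,0,0],[-0.5,0,0,0,0],[0,0,0,0,0]]

```text
clock: 24.12
ee_pos: [762.3, -67.5, 292.2]
orientation: [-180.0, 0.1, 176.0]
wrist_force: [0.1, 0.3, 1.0]
opening: 0.5
finger_force: 0.0
```

Run:
```python
from h import *
where();bar('w16')
z=np.load("w16.npz");D=(wcloud(z["d"],z["p"],z["o"])-O)@np.array([EX,EY,EZ]).T
g=D.reshape(-1,3);g=g[(abs(g[:,0])<40)&(g[:,1]>-62)&(g[:,1]<12)&(g[:,2]>-5)&(g[:,2]<110)]
# max height map 3mm cells
H=np.full((26,25),-1)
ix=((g[:,0]+39)//3).astype(int);iy=((g[:,1]+62)//3).astype(int)
for a,b,c in zip(ix,iy,g[:,2]):
    if 0<=a<26 and 0<=b<25: H[a,b]=max(H[a,b],int(c))
print("cols y",list(range(-62,12,3)))
for a in range(26): print(-39+3*a,H[a])
```

```text
t 24.125 GP deck [140.  -42.2 123.3] yaw 176.0 F [0.1 0.3 1. ] op 0.5 0.0
bail pts 0
knob 665 [[-9.2, -14.7, 59.4], [3.2, -6.9, 92.2], [7.2, 7.1, 97.0]]
cols y [-62, -59, -56, -53, -50, -47, -44, -41, -38, -35, -32, -29, -26, -23, -20, -17, -14, -11, -8, -5, -2, 1, 4, 7, 10]
-39 [ 2  1  0  1  1  2 51 52 52 52 53  1  1 48 49  1 -1 49 -1 -1 -1 -1 -1 -1
 -1]
-36 [ 1  1  2  2  1  1 51 52 52 52 52 51 51 51 52 51 51 51 -1 -1 -1 -1 -1 -1
 -1]
-33 [ 1  1  2  2  1  1 49 51 52 52 52 52 52 52 52 52 52 51 -1 -1 -1 -1 -1 -1
 -1]
-30 [ 2  1  2  1  2  3  1  1  1  1 51 52 52 52 52 51 53 50 -1 -1 -1 -1 -1 -1
 -1]
-27 [ 0  0  1  1  1  1  1  1  2  1 48 49 50 49 50 49 51 -1 -1 -1 -1 -1 -1 -1
 -1]
-24 [ 2  1  1  1  1  1  2  1  1  2  1  1  0  2  1  1 -1 -1 -1 -1 -1 -1 -1 -1
 -1]
-21 [ 1  1  1  0  2  1  0  2  1  1  1  2  2  1  1  0 -1 -1 -1 -1 -1 -1 -1 55
 -1]
-18 [ 2  1  1  1  1  2  1  2  1  1  1  1  1  1  1  1 61 -1 -1 -1 -1 -1 -1 57
 58]
-15 [ 1  2  2  2  1  1  2  2  1  1  1  1  0  1  2  1 -1 -1 -1 -1 -1 -1 -1 62
 62]
-12 [ 1  1  1  2  1  2  1  1  1  0  1  0  1  1 53 66 96 95 96 95 -1 -1 59 64
 65]
-9 [
[... 587 characters left out ...]
 1  1  1  1  1  1  1  3  1  1 64 64 51 51 55 62
 62]
15 [ 1  2  1  1  1  0  1  1  1  2  2  2  1  1  1  1  1  1 58 60 51 52 51 60
 59]
18 [ 3  1  1  2  1  1  1  1  1  1  1  2  1  2  1  1  1  1  2  0 51 51 51 53
 54]
21 [ 1  2  1  1  1  1  1  2  1  1  1  1  1  2  2  2  2  1  2  1 51 51 51 -1
 -1]
24 [ 1  1  1  1  2  1  1  2  1  2  2  1  2  1  1  1  2  1  0  1 51 51 51 -1
 13]
27 [ 1  1  1  1  1  2  1  2  1  1  2  1  1  1  1  1  2  1  2  1 52 51 51 12
 13]
30 [ 1  1  1  1  1  1  0  2  1  1  1  1  1  2  1  1  2  2  2  2 51 51 51 13
 13]
33 [ 1  1  1  2  1  2  2  1  1  1  1  1  1  1  2  1  2  1  1  1 52 51 51 12
 13]
36 [ 1  1  1  1  2  1  2  1  1  1  1  1  1  1  2  0  1  2  1  1 49 51 50 12
 13]
```

```bash
python3 -c "
from h import *
t=dk(0,-195,200)+84*np.array([np.cos(h),np.sin(h),0])-[0,0,181.5];print(t);plan(t)"
```

```text
[ 674.63371678 -213.73726807  144.12254791]
shift units [ 1.526 -3.04   2.962] turn units 0 mm [ -86.7 -146.3 -148.1]
```

Request:
jog_arm:
  targets:
    - [[0,-0.8,0,0,0],[0,-0.8,0,0,0],[0.5,-0.8,0.2,0,0],[0.5,-0.64,0.7,0,0],[0.5,0,0.9,0,0]]

```text
clock: 24.8
ee_pos: [674.7, -216.1, 202.8]
orientation: [-179.9, 0.2, 175.9]
wrist_force: [0.3, -0.1, -0.3]
opening: 0.5
finger_force: 0.0
```

Request:
jog_arm:
  targets:
    - [[0,0,0.6,0,0],[0,0,0.5,0,0],[0,0,0,0,0]]

```text
clock: 25.18
ee_pos: [674.0, -213.1, 145.6]
orientation: [180.0, -0.2, 176.0]
wrist_force: [0.2, 0.2, 0.8]
opening: 0.6
finger_force: 0.0
```

Run:
```python
from h import *
where();im,P,s=wlook("w17")
D=(P-O)@np.array([EX,EY,EZ]).T
T=wtf(s["ee_pos"],s["orientation"]);c=arm.camera_params("wrist");print("cam deck",undk(T[:3,3]).round(0))
def pr(q):
    X=T[:3,:3].T@(dk(*q)-T[:3,3]);r=np.hypot(X[0],X[1]);th=np.arctan2(r,X[2]);return (c["cx"]+c["fx"]*th*X[0]/r,c["cy"]+c["fy"]*th*X[1]/r)
for q in((0,-8,19),(15,-8,19),(-15,-8,19),(0,-18,53),(0,-18,37),(0,-49,60),(0,-6,95)): print(q,np.round(pr(q),1))
g=D.reshape(-1,3)
for nm,z0,z1 in(("low",8,34),("tongue lvl",34,50),("hinge",56,66)):
    k=g[(abs(g[:,0])<23)&(g[:,1]>-60)&(g[:,1]<-2)&(g[:,2]>z0)&(g[:,2]<z1)]
    H,_,_=np.histogram2d(k[:,0],k[:,1],bins=[np.arange(-24,25,4),np.arange(-60,1,4)]);print(nm);print(H.astype(int))
```

```text
t 25.175 GP deck [   3.9 -194.5   29.7] yaw 176.0 F [0.2 0.2 0.8] op 0.6 0.0
cam deck [   0. -196.  202.]
(0, -8, 19) [489.2 236.3]
(15, -8, 19) [489.8 255.2]
(-15, -8, 19) [488.1 217.5]
(0, -18, 53) [511.6 233.8]
(0, -18, 37) [496.5 235.5]
(0, -49, 60) [490.5 236. ]
(0, -6, 95) [566.4 226.6]
low
[[ 0  0  0  0  0  0  0  0  0  0  0  0  0  0  1]
 [ 0  0  0  0  0  0  0  0  0  0  0 15  6  0  1]
 [ 0  0  0  0  0  0  0  0  0  0  0 21 16  0  0]
 [ 0  0  0  0  0  0  0  0  0  0  0  5 15  0  0]
 [ 0  0  0  0  0  0  0  0  0  0  0  0 20  0  1]
 [ 0  0  0  0  0  0  0  0  0  0  0  0 33  4  0]
 [ 0  0  0  0  0  0  0  0  0  0  0  0 18 10  0]
 [ 0  0  0  0  0  0  0  0  0  0  0  0  8 12  0]
 [ 0  0  0  0  0  0  0  0  0  0  0  0  2 16  0]
 [ 0  0  0  0  0  0  0  0  0  0  0  0  0 49  1]
 [ 0  0  0  0  0  0  0  0  0  0  0  0  0  0  1]
 [ 0  0  0  0  0  0  0  0  0  0  0  0  0  0  1]]
tongue lvl
[[ 0  0  0  0  0  0  0  0  0  0  0  0  0  2  1]
 [ 0  0  0  0  0  0  0  0  0  0  0 25  9  0  0]
 [ 0  0  0  0  0  0  0  0  0  0  0 22  3  0  0]
 [ 0  0  0  0  0  0  0  0  0  1 40  0  0  0  0]
 [ 0  0  0  0  0  0  0  0  0  0 63  0  0  0  0]
 [ 0  0  0  0  0  0  0  0  0  1 65  0  0  0  0]
 [ 0  0  0  0  0  0  0  0  0  3 60  0  0  0  0]
 [ 0  0  0  0  0  0  0  0  0  1 59  0  0  0  0]
 [ 0  0  0  0  0  0  0  0  0  0 19  0  0  0  0]
 [ 0  0  0  0  0  0  0  0  0  0  0  0  0 32  0]
 [ 0  0  0  0  0  0  0  0  0  0  0  0  0  0  0]
 [ 0  0  0  0  0  0  0  0  0  0  0  0  0  0  0]]
hinge
[[0 0 0 0 0 0 0 0 0 0 0 0 0 0 0]
 [0 0 0 0 0 0 0 0 0 0 0 0 0 0 0]
 [0 0 0 0 0 0 0 0 0 0 0 0 0 0 0]
 [0 0 0 0 0 0 0 0 0 0 0 0 0 0 0]
 [0 0 0 0 0 0 0 0 0 0 0 0 0 0 0]
 [0 0 0 0 0 0 0 0 0 0 0 0 0 0 0]
 [0 0 0 0 0 0 0 0 0 0 0 0 0 0 0]
 [0 0 0 0 0 0 0 0 0 0 0 0 0 0 0]
 [0 0 0 0 0 0 0 0 0 0 0 0 0 0 0]
 [0 0 0 0 0 0 0 0 0 0 0 0 0 0 0]
 [0 0 0 0 0 0 0 0 0 0 0 0 0 0 0]
 [0 0 0 0 0 0 0 0 0 0 0 0 0 0 0]]
```

```bash
python3 -c "
from h import *
t=dk(-236.5,36,45)-GP;print(t,dk(-236.5,36,0));plan(t+[0,0,70],180+PSI)"
```

```text
[473.81945944  34.16634704  46.23564641] [494.87762964  32.47204689  38.00300474]
shift units [4.365 4.659 0.618] turn units 0.06 mm [-201.5  247.6  -30.9]
```

Request:
jog_arm:
  targets:
    - [[0,0,-1,0.06,0],[0.3,0.32,-0.2,0,0],[0.58,0.62,0,0,0],[0.58,0.62,0,0,0],[0.58,0.62,0,0,0]]

```text
clock: 25.85
ee_pos: [582.1, -95.5, 207.7]
orientation: [-180.0, 0.1, 175.4]
wrist_force: [-0.4, 0.5, -0.1]
opening: 0.1
finger_force: 0.0
```

Request:
jog_arm:
  targets:
    - [[0.58,0.62,0,0,0],[0.58,0.62,0,0,0],[0.58,0.62,0,0,0],[0.58,0.62,0.9,0,0],[0,0,0.9,0,0]]

```text
clock: 26.48
ee_pos: [476.2, 38.0, 117.2]
orientation: [180.0, 0.2, 175.6]
wrist_force: [1.2, -0.1, -0.2]
opening: 0.6
finger_force: 0.0
```

Request:
jog_arm:
  targets:
    - [[0,0,0,0,0]]

```text
clock: 26.6
ee_pos: [475.0, 36.4, 115.3]
orientation: [-180.0, -0.2, 175.5]
wrist_force: [0.0, 0.3, 0.3]
opening: 0.5
finger_force: 0.0
```

```bash
cat >> h.py <<'E'
def tail(n):
    im,P,s=wlook(n);D=(P-O)@np.array([EX,EY,EZ]).T;hs=cv2.cvtColor(im,cv2.COLOR_RGB2HSV)
    m=(cv2.inRange(hs,(0,140,60),(9,255,255))|cv2.inRange(hs,(170,140,60),(180,255,255)))>0
    q=D[m];q=q[(q[:,0]>-250)&(q[:,0]<-100)&(q[:,1]>-90)&(q[:,1]<60)&(q[:,2]>25)&(q[:,2]<65)]
    for x in(-232,-226,-215,-195,-170):
        k=q[abs(q[:,0]-x)<4]
        if len(k): print("red x",x,len(k),"y",k[:,1].min().round(1),k[:,1].max().round(1))
    w=D[(abs(D[...,0]+180)<4)&(D[...,2]>45)&(D[...,2]<60)&(D[...,1]>-90)&(D[...,1]<50)];w=w[w[:,1].argsort()]
    for c in np.split(w,np.nonzero(np.diff(w[:,1])>4)[0]+1): print("x-180 bar y",c[:,1].min().round(1),c[:,1].max().round(1),len(c))
E
python3 -c "
from h import *
where();goto(-236.5,36,45,180+PSI);tail('w18')"
```

```text
t 26.6 GP deck [-203.2   38.4  105.5] yaw 175.48 F [0.  0.3 0.3] op 0.5 0.0
shift units [ 0.021 -0.047  1.381] turn units 0.008 mm [ -1.2  -2.3 -69. ]
red x -232 74 y 7.3 13.3
red x -226 86 y 6.5 12.9
red x -215 82 y 4.4 11.2
red x -195 64 y 3.1 7.9
x-180 bar y -8.8 7.2 68
```

Request:
jog_arm:
  targets:
    - [[0.02,0,0.6,0,0],[0,0,0.5,0,0],[0,0,0.28,0,0],[0,0,0,0,0]]

```text
clock: 27.15
ee_pos: [477.2, 35.9, 48.0]
orientation: [180.0, 0.0, 175.4]
wrist_force: [-1.0, 0.5, 0.0]
opening: 0.1
finger_force: 0.0
```

Request:
jog_arm:
  targets:
    - [[0,-0.16,0,0,0],[0,-0.16,0,0,0],[0,-0.16,0,0,0],[0,-0.12,0,0,0],[0,-0.12,0,0,0]]

```text
clock: 27.78
ee_pos: [473.8, -0.3, 47.5]
orientation: [-180.0, 0.0, 175.4]
wrist_force: [-0.8, -0.5, -0.1]
opening: 0.3
finger_force: 0.0
```

```bash
python3 -c "
from h import *
where();tail('w19')"
```

```text
t 27.775 GP deck [-233.5    1.6   44.8] yaw 175.4 F [-0.8 -0.5 -0.1] op 0.3 0.0
red x -232 145 y -28.9 -23.1
red x -226 174 y -28.9 -22.5
red x -215 10 y -27.8 -22.4Traceback (most recent call last):
  File "<string>", line 3, in <module>
    where();tail('w19')
            ~~~~^^^^^^^
  File "h.py", line 75, in tail
    for c in np.split(w,np.nonzero(np.diff(w[:,1])>4)[0]+1): print("x-180 bar y",c[:,1].min().round(1),c[:,1].max().round(1),len(c))
                                                                                 ~~~~~~~~~~^^
    return umr_minimum(a, axis, None, out, keepdims, initial, where)
ValueError: zero-size array to reduction operation minimum which has no identity
```

Request:
jog_arm:
  targets:
    - [[0,-0.1,0,0,0],[0,-0.1,0,0,0],[0,0,0,0,0]]

```text
clock: 28.2
ee_pos: [473.0, -10.0, 47.4]
orientation: [-180.0, -0.0, 175.4]
wrist_force: [-1.2, 0.3, 0.5]
opening: 0.3
finger_force: 0.0
```

```bash
sed -i 's/for c in np.split(w/if len(w):\n      for c in np.split(w/' h.py && python3 -c "
from h import *
where();tail('w20')"
```

```text
t 28.2 GP deck [-233.6   -8.1   44.8] yaw 175.39 F [-1.2  0.3  0.5] op 0.3 0.0
red x -226 94 y -66.5 -60.6
red x -215 28 y -64.8 -59.2
```

Request:
jog_arm:
  targets:
    - [[0.3,0,-0.5,0,0],[0,0,-1,0,0],[0,0,-1,0,0],[0,0,-1,0,0],[-1,0,-1,0,0]]

```text
clock: 28.88
ee_pos: [500.7, -11.8, 268.9]
orientation: [180.0, 0.0, 175.4]
wrist_force: [0.5, 0.6, 0.4]
opening: 0.2
finger_force: 0.0
```

Request:
jog_arm:
  targets:
    - [[-1,0,-0.3,0,0],[-1,0,0,0,0],[-1,0,0,0,0],[-1,-0.6,0,0,0],[-0.8,-0.7,0,0,0]]

```text
clock: 29.5
ee_pos: [737.8, -96.1, 281.0]
orientation: [180.0, -0.0, 175.5]
wrist_force: [0.7, 0.4, -0.2]
opening: 0.2
finger_force: 0.0
```

Request:
jog_arm:
  targets:
    - [[0,0,0,0,0]]

```text
clock: 29.62
ee_pos: [737.6, -98.5, 279.8]
orientation: [-180.0, -0.1, 175.3]
wrist_force: [0.2, 0.8, 0.6]
opening: 0.2
finger_force: 0.0
```

Run:
```python
from h import *
where();tail("w21")
z=np.load("w21.npz");D=(wcloud(z["d"],z["p"],z["o"])-O)@np.array([EX,EY,EZ]).T
hs=cv2.cvtColor(z["im"],cv2.COLOR_RGB2HSV);g=D.reshape(-1,3)
k=D[cv2.inRange(hs,(18,120,70),(36,255,255))>0];k=k[(abs(k[:,0])<25)&(abs(k[:,1]+6)<20)&(k[:,2]>85)&(k[:,2]<110)];print("knob",len(k),np.percentile(k,[3,50,97],axis=0).round(1).tolist())
p=g[(g[:,2]>46)&(g[:,2]<52.5)&(abs(g[:,0])>18)&(abs(g[:,0])<36)&(g[:,1]>-15)&(g[:,1]<10)];print("plate y",len(p),np.percentile(p[:,1],[2,10,50,90,98]).round(1))
w=g[(abs(g[:,0])<20)&(g[:,1]>-60)&(g[:,1]<-22)&(g[:,2]>6)];print("pts out at open-bail place",len(w))
w=g[(abs(g[:,0])<20)&(g[:,1]>-22)&(g[:,1]<-4)&(g[:,2]>55)&(g[:,2]<66)];print("hinge",len(w),np.percentile(w,[3,97],axis=0).round(1).tolist() if len(w) else 0)
```

```text
t 29.625 GP deck [114.7 -75.1 122.7] yaw 175.29 F [0.2 0.8 0.6] op 0.2 0.0
knob 468 [[-9.1, -15.0, 85.9], [0.5, -8.0, 95.6], [6.4, 0.3, 97.2]]
plate y 216 [-14.7 -13.1  -2.6   1.3   8.5]
pts out at open-bail place 0
hinge 162 [[-16.4, -15.5, 55.3], [15.0, -5.6, 65.6]]
```

```bash
python3 -c "
from cell import arm
print(arm.finish_job())"
```

```text
the job is handed in; nothing more can be done
None
```

I've handed in the job in about 30 s of robot time. The pliers locked, the pin went fully home with its bail shut around the tongue and under its tip, and the red lever then sprang the pliers open, leaving the plate on the pin alone. Last camera readings agree, except that the bail bar under the tip was last seen before the release. The pin sits turned about 12° about its own axis.

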